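Lean the bolt-size board in its rest

ROBOT

A 6-joint arm with a two-finger parallel gripper is mounted at the origin on the work surface. World frame = base frame: x ahead of the robot, y to its left, z up, the work surface at z = 0. Lengths are in m, angles in rad, forces in N, time in s.
With the tool pointing down it reaches from about 0.375 to 0.975 m from the base axis. Payload 3.8 kg.
Tool frame: the origin (TCP) lies where the fingers leave the gripper's body, on its centre line; the fingertips stand 73 mm ahead of it and the grasp point (between the pads) lies 54 mm ahead of it (nose_length is the distance from the TCP to the fingertips, in m); z points along the fingers, y is the line along which they close (so a half turn about z gives the same grasp; the last joint's range is limited). The gripper opens to 85 mm and grips with 20 to 120 N. Pads are 22 mm wide; open, the fingers measure 114 mm over their backs; the gripper's body (76 mm by 85 mm) begins 54 mm behind the grasp point. The pads swing forward as they close: fully open they stand 13 mm farther back than shut.
Start: joints at [1.176, 0.264, 1.604, -0, 1.274, -0.037], TCP at [0.236, 0.632, 0.304] pointing down, gripper open.
Joint ranges: [-2.63, 2.63], [-0.94, 2.18], [0.31, 2.57], [-1.31, 4.45], [0, 2.66], [-2.55, 2.55]. Speed limits (rad/s): [2.57, 2.57, 3.14, 3.14, 3.14, 3.14].

INTERFACE

Orientations are given as a rotation vector (axis times angle).
In Python, from workcell import read_state, read_camera, calibration, finish_job, look_for, cut_out, tip_of, nose_length gives the robot as it stands.
- The arm moves only by the tool step_arm, never from a script. Its argument "targets" is a list of rows, each a list of 3 entries, a list of its own where there are three numbers: the turn, a rotation vector about the tool's x, y, z in rad, then the shift along the tool's x, y, z in mm, then the finger opening in mm, from 0 to 85.4. In form: [[[ax, ay, az], [x, y, z], grip], ...]. A call has 1 to 5 rows; each row shifts and turns the commanded pose from where the row before left it, along the tool's axes as they then stand; what a row does not reach is not made up. A row lasts 1/12 s, in which the tool goes at most 41.7 mm and 7.16 degrees, less where a joint would pass 70% of its speed; a pose out of reach is approached as far as the arm can. A call with a gripper value outside its range is refused whole. The fingers move at their own pace and stop on an object; "grip_force" is the grip in N (left out, the last holds). Time passes only in rows, so rows that do not move let the fingers close. It gives the time, the measured TCP pose, the force, the opening and the grip force at its end, in the units of the state.
- read_state(): the state, without advancing time (a new reading comes with each control period).
- read_camera(name): name is "scene" or "side" or "wrist"; returns the picture (384x512x3 uint8, red, green, blue); there is no depth.
- calibration(name): a dict with "camera_matrix" (3x3 intrinsics, pixels), "dist_coeffs" ([k1, k2, p1, p2, k3] as OpenCV has them; the pictures are not rectified), "R" (3x3) and "t" (3): a world point X has camera coordinates R X + t. Camera axes: x right, y down, z forward; pixel columns grow to the right and rows downward; lengths in m; the calibration is good to about 2 mm. A picture is of the moment at which its call begins: read the wrist's pose just before it. calibration takes no time and is no camera call; for the wrist camera it gives the pose at the moment of the call.
- finish_job(): hands the job in; it is judged then, once.
Trained networks look in the newest picture that a camera, given by its name, has taken for a name from the list of things; names that differ only in an ending like _2 or _b are one class to them, and where a whole thing is asked for, a point or a joint stands for the part that bears it (a point fixed in the world has none). Each returns a list of dicts, best first, with "score" (0 to 1); they miss things now and then, are a little off and sometimes report something else, mostly with a low value. They report only what shows in the picture. A call takes as long as a camera call. They do not tell look-alikes from the thing itself.
- look_for(camera, query): "extent" ([left, top, right, bottom] in pixels, round what is visible of it).
- cut_out(camera, query): "region" (384x512 bool, what is visible of it) and "extent" ([left, top, right, bottom] in pixels, round what is visible of it).
- tip_of(camera, query): "at" ([row, column] in pixels: a listed point, or the origin of a listed thing).
The state is a dict: "time": time; "q": joint angles; "joint_vel": joint speeds; "joint_torque": joint torques, N m; "tool_pos": TCP position; "tcp_rot": TCP orientation; "wrist_force": force on the tool from outside, world axes, zero at the start; "torque": the same for the moment, N m; "width": opening from 0.0 (shut) to 1.0 (fully open); "grip_force": force on a finger pad.
Only numpy, scipy, OpenCV 4.12 (cv2) and the standard library are available. Lean on these libraries where they do the work, as an engineer would, in place of code of your own. Each camera call takes 0.05 s, during which the arm holds its last target. There are 200 camera calls.

TASK

First slide the flush steel stop plate of the grey rest all the way back from its upright panel. Then pick up the plywood bolt-size board lying on the bench, prop it sloping in the empty yellow bin and let go so that you can take it again by its upper edge, and finally lean it, bolt heads facing outward, against the upright panel of the rest with its foot down in the gap up against the edge of the stop plate. Either end may be up; do not knock over the two standing bolts or the carton, and leave the board at rest.

Things in the scene. Friction and masses are not known exactly. Their poses are not given: they have to be found in the camera images.
- board: bolt-size board, loose: plywood 200 long (x) x 62 wide (y) x 9 thick (z), 0.14-0.28 kg. Four steel hex bolt heads 6 to 9 mm high are fixed along the middle of its +z face; the last 40 mm at both ends are bare. Origin: centre of the underside (z = 0). It lies flat on the bench, heads up, x axis along world y or turned up to 0.35 rad from that
- bin: empty yellow open-fronted bin, fixed: outside 108 (x) x 153 (y), walls and floor 4 mm. Origin: centre of underside; its front (-x) points roughly to world +y. Front lip 35 high (inner face x=-50), back wall 100 high (inner face x=+50), sides 100 high at the rear, sloping to 35 in front. A board with its foot against the lip rests on the back rim at about 45 deg and stays
- rest: grey sheet-steel leaning rest, fixed. Origin under its middle; its front (-x) points roughly to world +y. Base x=-140 to +85, 104 wide, with a channel along x, 88 wide, floor 6 mm above the bench, between rails 16 high. The stop plate lies in it, top flush with the rails. The gap between plate edge and panel takes the board's foot; plate fully back, its edge is at x=+17
- stop (a joint): position of the stop plate: 0 = pushed in (gap of 13 mm to the panel), grows as it is slid towards the rest's front (-x of the rest); 0.045 m = fully back, against its end stop (gap 58 mm). It has no handle; about 2 N of friction keeps it where it is left. The plate is 150 long x 86 wide
- stop_pad (a point): point on the top face of the stop plate (16 mm above the bench), middle of its dark rubber patch (34 x 50 mm), 112 mm in front of the plate's stop edge; moves with the plate; pressing down here and dragging slides the plate
- bolt_a: hex bolt standing on its head on the bench, 60 mm high, head 26 mm across, loose; origin under its centre, z up
- bolt_b: smaller hex bolt standing on its head, 48 mm high, head 22 mm across, loose; origin under its centre, z up
- carton: small closed cardboard carton 70 x 90 x 70 high, loose; origin at the centre of its underside, z up
- rest_top (a point): middle of the top edge of the rest's upright panel, on its face (x=+75, 140 mm above the bench). The panel is 96 wide with a 25 mm deep flange, as high as the panel, at either side (inner faces y=+-44). With the plate fully back the leaning board lies on this edge at about 70 degrees from the horizontal, its upper 55 mm above the panel
Things that resemble listed ones, but are neither listed nor needed, are in the scene too. Several things look just like the board: the one meant starts farthest from the robot's base. What is shaped like the bin but purple is not meant.

How it is judged:
By the outcome, as a careful person would: the job done as asked, in the order asked, and still so for the second after the job is handed in, with the robot touching nothing.
It also fails if it takes over 72 s, if anything falls off the work surface, if the arm or the gripper's body presses on something with over 40 N, if the wrist force passes 120 N, or if a joint passes its speed limit or range.

## Working session

There is one attempt and no reset: what is moved stays moved. The work goes in short steps, Python scripts to look and compute and a tool call to move; the robot and the scene stay as the last step left them, time stands still between calls to the robot, and variables do not carry over. Pictures are saved under pics/ and viewed, at most 10 in all, crops included, and the job is handed in when it is done.

Besides the shell and the picture viewer there is one more tool, called after "Call:" in YAML: its name, and indented under it one key for each argument. step_arm: Moves the arm, as the interface text tells. Its arguments: {"type":"object","properties":{"targets":{"type":"array","items":{"type":"array"}},"grip_force":{"type":"number"}},"required":["targets"]}

```bash
ls; mkdir -p pics; cat > a.py <<'E'
import cv2,numpy as np
from workcell import *
ims=[read_camera(n) for n in("scene","side")]
for n,i in zip(("scene","side"),ims): cv2.imwrite(f"pics/{n}0.png",cv2.cvtColor(i,cv2.COLOR_RGB2BGR))
for n in("scene","side"):
    for q in("board","bin","rest","stop_pad","rest_top","bolt_a","carton"):
        try:
            print(n,q,[(round(d["score"],2),np.round(d["at"]).tolist()) for d in tip_of(n,q)][:5])
        except Exception as e: print(n,q,e)
s=read_state();print(s["time"],s["tcp_rot"],s["tool_pos"],nose_length if not callable(nose_length) else nose_length())
for n in("scene","side","wrist"):
    c=calibration(n);R=np.array(c["R"]);print(n,np.round(-R.T@np.array(c["t"]),3),np.round(R[2],2))
E
python3 a.py
```

```text
pics
scene board [(0.64, [177.0, 325.0]), (0.63, [266.0, 236.0]), (0.52, [166.0, 146.0])]
scene bin [(0.93, [207.0, 399.0]), (0.6, [216.0, 299.0])]
scene rest [(0.61, [205.0, 173.0])]
scene stop_pad [(0.94, [200.0, 187.0])]
scene rest_top [(0.75, [236.0, 129.0]), (0.66, [167.0, 144.0])]
scene bolt_a [(0.68, [229.0, 244.0]), (0.42, [267.0, 298.0])]
scene carton [(0.87, [236.0, 127.0])]
side board [(0.94, [218.0, 308.0]), (0.88, [223.0, 152.0]), (0.7, [298.0, 391.0])]
side bin [(0.86, [183.0, 155.0]), (0.83, [213.0, 222.0]), (0.25, [306.0, 312.0])]
side rest []
side stop_pad [(0.89, [282.0, 296.0])]
side rest_top [(0.95, [277.0, 334.0])]
side bolt_a [(0.63, [230.0, 273.0]), (0.38, [192.0, 269.0]), (0.38, [277.0, 335.0])]
side carton [(0.92, [299.0, 392.0])]
0.8 [5.59001290e-01 3.09141442e+00 1.14604439e-04] [0.23639409 0.63225517 0.30394014] 0.0726
scene [1.231 0.281 0.928] [-0.68 -0.18 -0.71]
side [ 0.02  -0.786  0.708] [ 0.39  0.77 -0.51]
wrist [0.169 0.657 0.376] [ 0.27 -0.1  -0.96]
```

View pics/scene0.png

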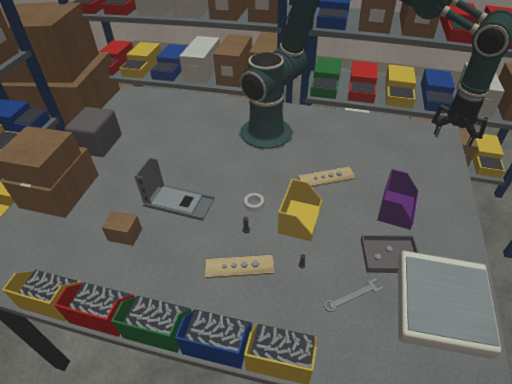

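View pics/side0.png

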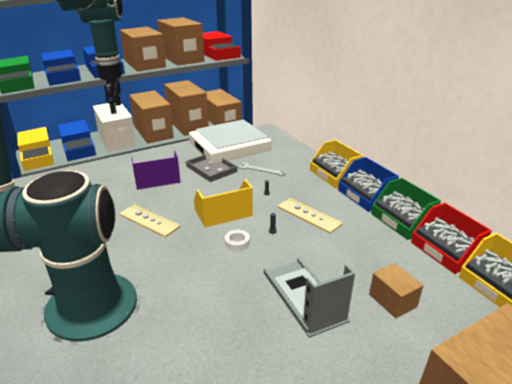

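The board candidates are scene (240,266) / side (310,215) and scene (327,177) / side (150,220). The first is farther from the base, so it is the target. The yellow bin is at scene (300,212), with a purple look-alike at (398,200). The rest is at scene (175,195) with its pad at (187,201). The bolts are at scene (246,225) and (303,261), and the carton at (122,228). Next I fit poses to the masks.

```bash
cat > h.py <<'E'
import cv2,numpy as np
from workcell import *
from scipy.optimize import minimize
def box(x0,x1,y0,y1,z0,z1): return np.array([[x,y,z] for x in(x0,x1) for y in(y0,y1) for z in(z0,z1)])/1e3
side=lambda y0,y1:np.array([[x,y,z] for y in(y0,y1) for x,z in((-54,0),(54,0),(54,100),(20,100),(-54,35))])/1e3
PARTS={"board":[box(-100,100,-31,31,0,9)],
"bin":[box(-54,54,-76.5,76.5,0,4),box(-54,-50,-76.5,76.5,0,35),box(50,54,-76.5,76.5,0,100),side(-76.5,-72.5),side(72.5,76.5)],
"rest":[box(-140,85,-52,52,0,16),box(75,79,-48,48,0,140),box(50,79,-48,-44,0,140),box(50,79,44,48,0,140)]}
def proj(c,P):
    return cv2.projectPoints(np.asarray(P,float).reshape(-1,1,3),cv2.Rodrigues(np.array(c["R"]))[0],np.array(c["t"]),np.array(c["camera_matrix"]),np.array(c["dist_coeffs"]))[0].reshape(-1,2)
def ray(c,px):  # px=(col,row)
    u=cv2.undistortPoints(np.array([[px]],float),np.array(c["camera_matrix"]),np.array(c["dist_coeffs"]))[0,0]
    R=np.array(c["R"]);return -R.T@np.array(c["t"]),R.T@np.array([u[0],u[1],1])
def onplane(c,px,z):
    o,d=ray(c,px);return o+d*(z-o[2])/d[2]
def place(P,p): 
    c,s=np.cos(p[2]),np.sin(p[2]);return P@np.array([[c,s,0],[-s,c,0],[0,0,1]])+[p[0],p[1],0]
def sil(c,name,p,K=4):
    m=np.zeros((384*K,512*K),np.uint8)
    for P in PARTS[name]:
        cv2.fillConvexPoly(m,cv2.convexHull(np.round((proj(c,place(P,p))+.5)*K).astype(np.int32)),1)
    return cv2.resize(m.astype(np.float32),(512,384),interpolation=cv2.INTER_AREA)
def fit(name,p0,obs):
    def f(p):
        e=0
        for c,m in obs:
            s=sil(c,name,p);e+=1-np.minimum(s,m).sum()/np.maximum(s,m).sum()
        return e/len(obs)
    best=None
    for d in(-.2,0,.2):
        q=np.array(p0,float)+[0,0,d]
        r=minimize(f,q,method="Nelder-Mead",options=dict(initial_simplex=[q,q+[.02,0,0],q+[0,.02,0],q+[0,0,.15]],xatol=2e-4,fatol=1e-4))
        if best is None or r.fun<best.fun: best=r
    return best.x,best.fun
def rot(v): return cv2.Rodrigues(np.array(v,float))[0]
def save(cam,im,name): cv2.imwrite(f"pics/{name}.png",cv2.cvtColor(im,cv2.COLOR_RGB2BGR))
E
cat > b.py <<'E'
from h import *
C={n:calibration(n) for n in("scene","side")}
seeds={"board":((240,266),(310,215),-np.pi/2),"bin":((300,212),(222,205),-np.pi/2),"rest":((173,200),(310,290),-np.pi/2)}
res={}
for n,(a,b,y) in seeds.items():
    obs=[]
    for cam,px in(("scene",a),("side",b)):
        ds=cut_out(cam,n)
        if not ds and n=="rest": ds=cut_out(cam,"rest_top")+cut_out(cam,"stop")
        ds=[d for d in ds if d["extent"][0]-5<px[0]<d["extent"][2]+5 and d["extent"][1]-5<px[1]<d["extent"][3]+5]
        print(n,cam,[(round(d["score"],2),np.round(d["extent"]).tolist()) for d in ds])
        if ds: obs.append((C[cam],ds[0]["region"].astype(np.float32)))
    p0=np.r_[onplane(C["scene"],a,.01)[:2],y]
    x,f=fit(n,p0,obs);res[n]=x;print(n,np.round(p0,3),np.round(x,4),round(f,3))
    for o in obs: x1,f1=fit(n,x,[o]);print("   single",np.round(x1,4),round(f1,3))
for q,z in(("stop_pad",.016),("rest_top",.14),("bolt_a",0),("carton",0)):
    for cam in C:
        for d in tip_of(cam,q): print(q,cam,round(d["score"],2),np.round(d["at"]),np.round(onplane(C[cam],d["at"][::-1],z),4))
np.save("res.npy",res)
ims=[cv2.imread(f"pics/{n}0.png") for n in C]
crops=[]
for (cam,c),im,(x0,y0) in zip(C.items(),ims,((100,140),(180,150))):
    im=cv2.resize(im,None,fx=3,fy=3,interpolation=cv2.INTER_CUBIC)
    for n,x in res.items():
        for P in PARTS[n]:
            cv2.polylines(im,[np.round((cv2.convexHull(proj(c,place(P,x)).astype(np.float32))+.5)*3).astype(np.int32)],True,(0,0,255),1)
    crops.append(im[y0*3:y0*3+500,x0*3:x0*3+760][:,:])
cv2.imwrite("pics/fit.png",cv2.resize(np.vstack(crops),None,fx=.6,fy=.6,interpolation=cv2.INTER_AREA))
E
python3 b.py
```

```text
board scene [(0.69, [204.0, 253.0, 274.0, 280.0])]
board side [(0.58, [280.0, 199.0, 342.0, 232.0])]
board [ 0.662  0.073 -1.571] [ 0.6582  0.0691 -1.2688] 0.057
   single [ 0.659   0.0698 -1.2714] 0.051
   single [ 0.6573  0.0685 -1.2605] 0.053
bin scene [(0.82, [278.0, 175.0, 325.0, 240.0])]
bin side [(0.81, [194.0, 184.0, 254.0, 230.0])]
bin [ 0.417  0.21  -1.571] [ 0.4354  0.2133 -1.6635] 0.048
   single [ 0.4365  0.2136 -1.6626] 0.042
   single [ 0.4354  0.2129 -1.6651] 0.052
rest scene [(0.73, [136.0, 161.0, 216.0, 222.0])]
rest side [(0.75, [265.0, 256.0, 354.0, 335.0])]
rest [ 0.459 -0.222 -1.571] [ 0.4529 -0.2346 -1.6411] 0.045
   single [ 0.4516 -0.2348 -1.6391] 0.049
   single [ 0.4528 -0.2347 -1.6464] 0.04
stop_pad scene 0.94 [200. 187.] [ 0.4515 -0.1722  0.016 ]
stop_pad side 0.89 [282. 296.] [ 0.4559 -0.1721  0.016 ]
rest_top scene 0.75 [236. 129.] [ 0.7192 -0.2164  0.14  ]
rest_top scene 0.66 [167. 144.] [ 0.4503 -0.3015  0.14  ]
rest_top side 0.95 [277. 334.] [ 0.4523 -0.3059  0.14  ]
bolt_a scene 0.68 [229. 244.] [0.5173 0.0452 0.    ]
bolt_a scene 0.42 [267. 298.] [0.6225 0.2381 0.    ]
bolt_a side 0.63 [230. 273.] [0.5252 0.0545 0.    ]
bolt_a side 0.38 [192. 269.] [0.6218 0.2475 0.    ]
bolt_a side 0.38 [277. 335.] [ 0.5598 -0.1892  0.    ]
carton scene 0.87 [236. 127.] [ 0.6301 -0.3138  0.    ]
carton side 0.92 [299. 392.] [ 0.6288 -0.3162 -0.    ]
```

View pics/fit.png

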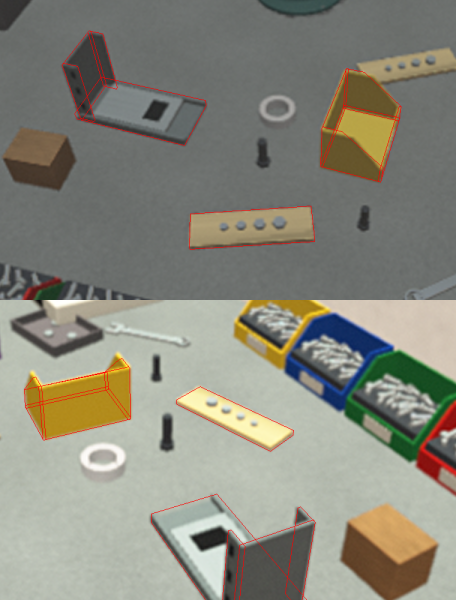

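The fits agree with both cameras to about 1–2 mm. The target board is the far one, at (0.658, 0.069). The stop pad is near (0.456, -0.172). I'll move there with the gripper shut.

Call:
step_arm:
  targets:
    - [[0,0,0],[-19.5,-27,5],0]
    - [[0,0,0],[-19.5,-27,5],0]
    - [[0,0,0],[-19.5,-27,5],0]
    - [[0,0,0],[-19.5,-27,5],0]
    - [[0,0,0],[-19.5,-27,5],0]
  grip_force: 60

```text
time: 1.92
tool_pos: [0.2806, 0.4702, 0.2787]
tcp_rot: [0.558, 3.091, 0.0]
wrist_force: [0.5, 0.6, -0.5]
width: 0.298
grip_force: 0.0
```

Call:
step_arm:
  targets:
    - [[0,0,0],[-19.5,-27,5],0]
    - [[0,0,0],[-19.5,-27,5],0]
    - [[0,0,0],[-19.5,-27,5],0]
    - [[0,0,0],[-19.5,-27,5],0]
    - [[0,0,0],[-19.5,-27,5],0]

```text
time: 2.33
tool_pos: [0.3246, 0.3096, 0.2539]
tcp_rot: [0.558, 3.091, 0.001]
wrist_force: [0.4, 0.6, -0.1]
width: -0.004
grip_force: 0.0
```

Call:
step_arm:
  targets:
    - [[0,0,0],[-19.5,-27,5],0]
    - [[0,0,0],[-19.5,-27,5],0]
    - [[0,0,0],[-19.5,-27,5],0]
    - [[0,0,0],[-19.5,-27,5],0]
    - [[0,0,0],[-19.5,-27,5],0]

```text
time: 2.75
tool_pos: [0.3687, 0.149, 0.2291]
tcp_rot: [0.558, 3.09, 0.001]
wrist_force: [0.9, -0.5, 0.0]
width: 0.003
grip_force: 0.0
```

Call:
step_arm:
  targets:
    - [[0,0,0],[-19.5,-27,5],0]
    - [[0,0,0],[-19.5,-27,5],0]
    - [[0,0,0],[-19.5,-27,5],0]
    - [[0,0,0],[-19.5,-27,5],0]
    - [[0,0,0],[-19.5,-27,5],0]

```text
time: 3.17
tool_pos: [0.4128, -0.0118, 0.2041]
tcp_rot: [0.559, 3.09, 0.0]
wrist_force: [0.7, 0.4, -0.3]
width: 0.002
grip_force: 0.0
```

Call:
step_arm:
  targets:
    - [[0,0,0],[-19.5,-27,5],0]
    - [[0,0,0],[-19.5,-27,5],0]
    - [[0,0,0],[-19.5,-27,5],0]
    - [[0,0,0],[-19.5,-27,5],0]
    - [[0,0,0],[-19.5,-27,5],0]

```text
time: 3.58
tool_pos: [0.4569, -0.1726, 0.179]
tcp_rot: [0.56, 3.09, -0.0]
wrist_force: [0.1, 1.0, 0.7]
width: -0.002
grip_force: 0.0
```

```bash
cat > go.py <<'E'
from h import *
import sys
from scipy.spatial.transform import Rotation as Rn
def plan(pos=None,z=None,y=None,local=None):
    """print the turn (tool axes) then shift (turned tool axes, mm) from the measured pose to pos, tool z and tool y axes"""
    s=read_state();p=np.array(s["tool_pos"]);R=rot(s["tcp_rot"])
    print("t",round(s["time"],2),"p",np.round(p,4),"q",np.round(s["q"],2),"F",np.round(s["wrist_force"],1),"w",round(s["width"],3),"grip",round(s["grip_force"],1));print("R",np.round(R,3).tolist())
    T=R
    if z is not None:
        z=np.array(z,float);z/=np.linalg.norm(z);y=np.array(y,float);y-=z*(z@y);y/=np.linalg.norm(y)
        for sg in(1,-1):
            T=np.stack([np.cross(sg*y,z),sg*y,z],1);w=Rn.from_matrix(R.T@T).as_rotvec();n=int(np.ceil(np.linalg.norm(w)/.12))
            print("turn",np.round(w,4),"n",n,"per",np.round(w/max(n,1),4),"| shift",np.round(T.T@(np.array(pos)-p)*1e3,1) if pos is not None else "", "| shift in present axes",np.round(R.T@(np.array(pos)-p)*1e3,1) if pos is not None else "")
    elif pos is not None: print("shift",np.round(R.T@(np.array(pos)-p)*1e3,1))
E
python3 -c "
from go import *
plan([.456,-.172,.100]); print(nose_length() if callable(nose_length) else nose_length)
im=read_camera('wrist'); c=calibration('wrist'); save('wrist',im,'w1')
print([(d['score'],onplane(c,d['at'][::-1],.016)) for d in tip_of('wrist','stop_pad')])"
```

```text
t 3.58 p [ 0.4569 -0.1726  0.179 ] q [-0.41  0.03  2.12  0.    0.99 -1.62] F [0.1 1.  0.7] w -0.002 grip 0.0
R [[-0.937, 0.351, 0.001], [0.351, 0.937, -0.0], [-0.001, 0.0, -1.0]]
shift [ 1.1  0.3 79. ]
0.0726
[(0.92, array([ 0.45865467, -0.18053148,  0.016     ])), (0.57, array([ 0.45457888, -0.23459802,  0.016     ]))]
```

Call:
step_arm:
  targets:
    - [[0,0,0],[-1,-3,25],0]
    - [[0,0,0],[-1,-3,25],0]
    - [[0,0,0],[0,0,25],0]
    - [[0,0,0],[0,0,6],0]
    - [[0,0,0],[0,0,4],0]

```text
time: 4.1
tool_pos: [0.455, -0.1759, 0.0925]
tcp_rot: [-0.558, -3.088, -0.002]
wrist_force: [0.3, 1.1, 0.0]
width: -0.005
grip_force: 0.0
```

Call:
step_arm:
  targets:
    - [[0,0,0],[0,0,2],0]
    - [[0,0,0],[0,0,2],0]

```text
time: 4.27
tool_pos: [0.4574, -0.1771, 0.0911]
tcp_rot: [0.558, 3.089, -0.001]
wrist_force: [0.4, 0.2, 1.1]
width: 0.002
grip_force: 0.0
```

Call:
step_arm:
  targets:
    - [[0,0,0],[0,0,2],0]
    - [[0,0,0],[0,0,1],0]

```text
time: 4.43
tool_pos: [0.4575, -0.1773, 0.0885]
tcp_rot: [0.558, 3.089, -0.001]
wrist_force: [-3.2, 2.4, 14.3]
width: -0.0
grip_force: 7.1
```

Call:
step_arm:
  targets:
    - [[0,0,0],[0,0,0],0]

```text
time: 4.52
tool_pos: [0.4575, -0.1773, 0.0886]
tcp_rot: [0.559, 3.089, -0.001]
wrist_force: [-1.1, 1.8, 5.3]
width: -0.003
grip_force: 2.8
```

Call:
step_arm:
  targets:
    - [[0,0,0],[0,0,1.5],0]
    - [[0,0,0],[1.5,5,0],0]
    - [[0,0,0],[1.5,5,0],0]
    - [[0,0,0],[1.5,5,0],0]

```text
time: 4.85
tool_pos: [0.4586, -0.1626, 0.0885]
tcp_rot: [0.558, 3.089, -0.003]
wrist_force: [-6.5, -2.7, 16.1]
width: -0.0
grip_force: 8.1
```

Call:
step_arm:
  targets:
    - [[0,0,0],[1.5,5,0],0]
    - [[0,0,0],[1.5,5,0],0]
    - [[0,0,0],[1.5,5,0],0]

```text
time: 5.1
tool_pos: [0.4596, -0.1468, 0.0885]
tcp_rot: [0.557, 3.089, -0.003]
wrist_force: [-7.7, -1.1, 15.7]
width: 0.002
grip_force: 8.2
```

Call:
step_arm:
  targets:
    - [[0,0,0],[1.5,5,0],0]
    - [[0,0,0],[1.5,5,0],0]
    - [[0,0,0],[1,3,0],0]

```text
time: 5.35
tool_pos: [0.462, -0.1338, 0.0886]
tcp_rot: [0.556, 3.085, -0.005]
wrist_force: [-0.5, -5.6, 8.5]
width: 0.002
grip_force: 4.2
```

Call:
step_arm:
  targets:
    - [[0,0,0],[0,0,0.7],0]
    - [[0,0,0],[1,3,0],0]
    - [[0,0,0],[1,3,0],0]
    - [[0,0,0],[1,3,0],0]

```text
time: 5.68
tool_pos: [0.4633, -0.1252, 0.0885]
tcp_rot: [0.555, 3.083, -0.006]
wrist_force: [-0.8, -6.6, 10.4]
width: -0.001
grip_force: 5.4
```

Call:
step_arm:
  targets:
    - [[0,0,0],[1,3,0],0]
    - [[0,0,0],[1,3,0],0]

```text
time: 5.85
tool_pos: [0.4637, -0.1188, 0.0885]
tcp_rot: [0.555, 3.083, -0.006]
wrist_force: [-0.8, -6.0, 10.7]
width: 0.002
grip_force: 5.3
```

Call:
step_arm:
  targets:
    - [[0,0,0],[0,0,-20],0]
    - [[0,0,0],[0,0,-40],0]
    - [[0,0,0],[0,0,-40],0]
    - [[0,0,0],[0,0,0],0]

```text
time: 6.18
tool_pos: [0.4652, -0.118, 0.1938]
tcp_rot: [0.556, 3.076, -0.003]
wrist_force: [2.8, -1.0, 0.7]
width: -0.001
grip_force: 0.0
```

```bash
python3 -c "
from go import *
r=np.load('res.npy',allow_pickle=True).item()['rest']
plan()
ex=np.array([np.cos(r[2]),np.sin(r[2])])
for cam in('wrist','scene','side'):
    im=read_camera(cam); c=calibration(cam); save(cam,im,cam+'2')
    for d in tip_of(cam,'stop_pad'):
        p=onplane(c,d['at'][::-1],.016)[:2]; print(cam,round(d['score'],2),np.round(d['at']),p,'rest x',(p-r[:2])@ex)"
```

```text
t 6.18 p [ 0.4652 -0.118   0.1938] q [-0.3  -0.02  2.13  0.    1.01 -1.51] F [ 2.8 -1.   0.7] w -0.001 grip 0.0
R [[-0.937, 0.35, 0.015], [0.35, 0.937, -0.005], [-0.016, 0.001, -1.0]]
scene 0.61 [203. 197.] [ 0.46001534 -0.13426335] rest x -0.10058778385687243
side 0.82 [273. 290.] [ 0.45914252 -0.13724684] rest x -0.09755036403786194
```

The stop is fully back: the pad reads rest x = -97 mm against -95 expected, and the tool slipped at the end of the drag. Next is the approach to the board.

```bash
python3 -c "
from go import *
plan([.678,.004,.194],[0,0,-1],[.955,.297,0])"
```

```text
t 6.48 p [ 0.4586 -0.116   0.1831] q [-0.3  -0.01  2.14  0.    1.01 -1.51] F [ 0.5 -0.4  0. ] w 0.002 grip 0.0
R [[-0.937, 0.35, -0.003], [0.35, 0.937, 0.001], [0.003, -0.0, -1.0]]
turn [-0.0016 -0.0028  0.9115] n 8 per [-0.0002 -0.0003  0.1139] | shift [ 49.5 245.1 -10.9] | shift in present axes [-163.4  189.2  -11.4]
turn [ 3.3000e-03 -1.9000e-03 -2.2301e+00] n 19 per [ 2.000e-04 -1.000e-04 -1.174e-01] | shift [ -49.5 -245.1  -10.9] | shift in present axes [-163.4  189.2  -11.4]
```

Call:
step_arm:
  targets:
    - [[0,0,0.114],[0,0,-3],85]
    - [[0,0,0.114],[0,0,-3],85]
    - [[0,0,0.114],[0,0,-3],85]
    - [[0,0,0.114],[0,0,-2],85]

```text
time: 6.82
tool_pos: [0.4588, -0.1161, 0.194]
tcp_rot: [-1.25, -2.878, 0.001]
wrist_force: [0.5, -0.0, 0.7]
width: 0.567
grip_force: 0.0
```

Call:
step_arm:
  targets:
    - [[0,0,0.114],[0,0,0],85]
    - [[0,0,0.114],[0,0,0],85]
    - [[0,0,0.114],[0,0,0],85]
    - [[0,0,0.114],[0,0,0],85]

```text
time: 7.15
tool_pos: [0.4588, -0.1161, 0.1938]
tcp_rot: [-1.868, -2.521, 0.002]
wrist_force: [0.2, -0.7, -0.4]
width: 0.999
grip_force: 0.0
```

Call:
step_arm:
  targets:
    - [[0,0,0],[7,35,0],85]
    - [[0,0,0],[7,35,0],85]
    - [[0,0,0],[7,35,0],85]
    - [[0,0,0],[7,35,0],85]

```text
time: 7.48
tool_pos: [0.5854, -0.0473, 0.1935]
tcp_rot: [-1.862, -2.526, 0.003]
wrist_force: [-0.0, -1.3, -0.0]
width: 1.001
grip_force: 0.0
```

Call:
step_arm:
  targets:
    - [[0,0,0],[7,35,0],85]
    - [[0,0,0],[7,35,0],85]
    - [[0,0,0],[7,35,0],85]
    - [[0,0,0],[0,0,0],85]

```text
time: 7.82
tool_pos: [0.6833, 0.0062, 0.193]
tcp_rot: [-1.86, -2.531, -0.002]
wrist_force: [0.4, -0.1, 0.1]
width: 0.993
grip_force: 0.0
```

```bash
python3 -c "
from go import *
im=read_camera('wrist');c=calibration('wrist');save('w',im,'w3')
b=np.load('res.npy',allow_pickle=True).item()['board']
for d in cut_out('wrist','board'):
    print(round(d['score'],2),d['extent'])
    if d['score']>.4: print(fit('board',b,[(c,d['region'].astype(np.float32))]))
plan([.678,.004,.069],[0,0,-1],[.955,.297,0])
b0=proj(c,place(PARTS['board'][0],b)).round().astype(int)
im=im.copy();cv2.polylines(im,[cv2.convexHull(b0)],True,(255,0,0),1);save('w',im,'w3')"
```

```text
0.56 [213.5, 0.0, 292.5, 221.8]
(array([ 0.65608769,  0.06699439, -1.26633207]), np.float64(0.016730785369873047))
t 7.92 p [0.6791 0.0039 0.1927] q [-0.03  0.36  1.7  -0.    1.09 -0.33] F [-0.6 -0.   0.6] w 0.996 grip 0.0
R [[-0.298, 0.955, -0.004], [0.955, 0.298, -0.0], [0.001, -0.004, -1.0]]
turn [-0.0043 -0.0013  0.0012] n 1 per [-0.0043 -0.0013  0.0012] | shift [  0.4  -1.  123.7] | shift in present axes [  0.3  -0.5 123.7]
turn [ 2.0000e-03 -6.7000e-03 -3.1404e+00] n 27 per [ 1.000e-04 -2.000e-04 -1.163e-01] | shift [ -0.4   1.  123.7] | shift in present axes [  0.3  -0.5 123.7]
```

View pics/w3.png

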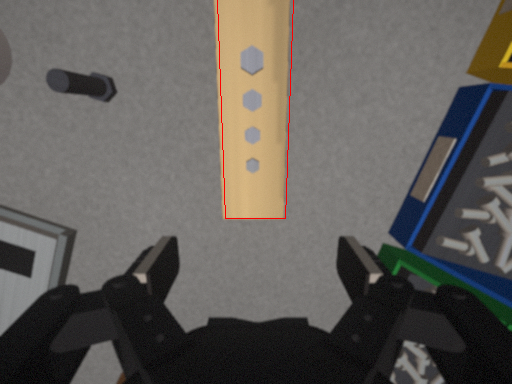

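The wrist view shows the board at cols 218–292, with its near end at row 218. It is centred between the fingers and the model outline matches. Descending to grasp.

Call:
step_arm:
  targets:
    - [[0,0,0],[-1,-3,30],85]
    - [[0,0,0],[0,0,35],85]
    - [[0,0,0],[0,0,35],85]
    - [[0,0,0],[0,0,18],85]
    - [[0,0,0],[0,0,5],85]

```text
time: 8.33
tool_pos: [0.671, 0.0004, 0.0665]
tcp_rot: [-1.859, -2.521, 0.011]
wrist_force: [-0.8, 0.8, 0.1]
width: 0.993
grip_force: 0.0
```

Call:
step_arm:
  targets:
    - [[0,0,0],[0,0,0],55]
    - [[0,0,0],[0,0,0],55]
    - [[0,0,0],[0,0,0],55]
    - [[0,0,0],[0,0,0],55]
  grip_force: 90

```text
time: 8.67
tool_pos: [0.6781, 0.0009, 0.0754]
tcp_rot: [1.861, 2.527, 0.003]
wrist_force: [-0.1, -1.0, -1.7]
width: 0.667
grip_force: 95.4
```

Call:
step_arm:
  targets:
    - [[0,0,0],[0,0,0],55]
    - [[0,0,0],[0,0,0],55]

```text
time: 8.83
tool_pos: [0.6781, 0.0009, 0.075]
tcp_rot: [1.861, 2.527, 0.003]
wrist_force: [-1.2, -1.1, 5.9]
width: 0.671
grip_force: 96.6
```

Call:
step_arm:
  targets:
    - [[0,0,0],[0,0,-10],55]
    - [[0,0,0],[0,0,-25],55]
    - [[0,0,0],[0,0,-35],55]
    - [[0,0,0],[0,0,-35],55]
    - [[0,0,0],[0,0,-35],55]

```text
time: 9.25
tool_pos: [0.6761, 0.0013, 0.2139]
tcp_rot: [-1.863, -2.529, 0.001]
wrist_force: [0.8, -0.4, -0.6]
width: 0.664
grip_force: 96.0
```

Call:
step_arm:
  targets:
    - [[0,0,0],[0,0,-30],55]
    - [[0,0,0],[0,0,-30],55]
    - [[0,0,0],[0,0,0],55]

```text
time: 9.5
tool_pos: [0.6801, 0.0012, 0.2822]
tcp_rot: [1.856, 2.52, 0.012]
wrist_force: [1.1, -0.3, 0.3]
width: 0.663
grip_force: 96.8
```

```bash
python3 -c "
from go import *
im=read_camera('wrist');s=read_camera('side');q=read_camera('scene')
a=np.hstack([im[:,100:400],cv2.resize(s[90:270,200:380],(384,384))])
save('w',a,'w4')
plan([.46,.12,.32],[0,-.69,-.72],[1,-.09,0])"
```

```text
t 9.65 p [0.6764 0.0013 0.2726] q [-0.03  0.29  1.63 -0.    1.22 -0.34] F [-0.2 -0.5 -1.5] w 0.67 grip 96.0
R [[-0.297, 0.955, 0.0], [0.955, 0.297, -0.0], [-0.0, 0.0, -1.0]]
turn [ 0.0906 -0.7629  0.348 ] n 8 per [ 0.0113 -0.0954  0.0435] | shift [  38.8 -219.4 -116.3] | shift in present axes [ 177.6 -171.4  -47.4]
turn [ 1.0526  0.125  -2.594 ] n 24 per [ 0.0439  0.0052 -0.1081] | shift [ -38.8  219.4 -116.3] | shift in present axes [ 177.6 -171.4  -47.4]
```

View pics/w4.png

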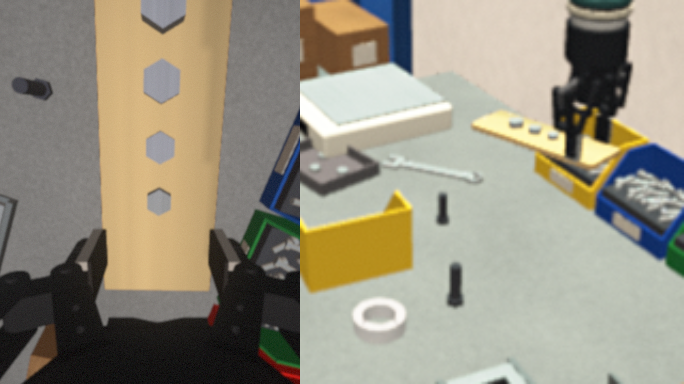

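The board is held across its width, about 30 mm from its end and level, with the pads at row 260 and the board end at row 290. Next I compute the hover pose over the bin.

```bash
cat > binp.py <<'E'
from go import *
import sys
r=np.load('res.npy',allow_pickle=True).item()['bin'];th=np.deg2rad(46.2)
ex=np.array([np.cos(r[2]),np.sin(r[2]),0]);ez=np.array([0,0,1.])
d=ex*np.cos(th)+ez*np.sin(th);n=-ex*np.sin(th)+ez*np.cos(th)
tx,tz=-d,-n;ty=np.cross(tz,tx)
B=place(np.array([[-.040,0,.008]]),r)[0]
T=B-.1697*tx-.0745*tz+ez*float(sys.argv[1])
print("target",T);plan(T,tz,ty)
E
python3 binp.py 0.12
```

```text
target [0.43322639 0.18973226 0.30204738]
t 9.65 p [0.6764 0.0013 0.2726] q [-0.03  0.29  1.63 -0.    1.22 -0.34] F [-0.2 -0.5 -1.5] w 0.67 grip 96.0
R [[-0.297, 0.955, 0.0], [0.955, 0.297, -0.0], [-0.0, 0.0, -1.0]]
turn [ 0.1588 -0.7956  0.3722] n 8 per [ 0.0199 -0.0995  0.0465] | shift [  93.1 -259.6 -139.5] | shift in present axes [ 252.1 -176.3  -29.4]
turn [ 1.0872  0.217  -2.549 ] n 24 per [ 0.0453  0.009  -0.1062] | shift [ -93.1  259.6 -139.5] | shift in present axes [ 252.1 -176.3  -29.4]
```

Call:
step_arm:
  targets:
    - [[0,0,0],[25.2,-17.6,-3],55]
    - [[0,0,0],[25.2,-17.6,-3],55]
    - [[0,0,0],[25.2,-17.6,-3],55]
    - [[0,0,0],[25.2,-17.6,-3],55]
    - [[0,0,0],[25.2,-17.6,-3],55]

```text
time: 10.07
tool_pos: [0.5526, 0.0958, 0.2843]
tcp_rot: [-1.861, -2.525, 0.006]
wrist_force: [0.1, 1.8, -1.9]
width: 0.665
grip_force: 96.1
```

Call:
step_arm:
  targets:
    - [[0,0,0],[25.2,-17.6,-3],55]
    - [[0,0,0],[25.2,-17.6,-3],55]
    - [[0,0,0],[25.2,-17.6,-3],55]
    - [[0,0,0],[25.2,-17.6,-3],55]
    - [[0,0,0],[25.2,-17.6,-3],55]

```text
time: 10.48
tool_pos: [0.4312, 0.1898, 0.2998]
tcp_rot: [-1.862, -2.527, 0.007]
wrist_force: [-0.3, 1.1, -1.6]
width: 0.665
grip_force: 96.1
```

Call:
step_arm:
  targets:
    - [[0.02,-0.0995,0.0465],[0,0,0],55]
    - [[0.02,-0.0995,0.0465],[0,0,0],55]
    - [[0.02,-0.0995,0.0465],[0,0,0],55]
    - [[0.02,-0.0995,0.0465],[0,0,0],55]

```text
time: 10.82
tool_pos: [0.4326, 0.1893, 0.301]
tcp_rot: [1.889, 2.111, -0.439]
wrist_force: [0.3, 0.0, -2.2]
width: 0.669
grip_force: 96.2
```

Call:
step_arm:
  targets:
    - [[0.02,-0.0995,0.0465],[0,0,0],55]
    - [[0.02,-0.0995,0.0465],[0,0,0],55]
    - [[0.02,-0.0995,0.0465],[0,0,0],55]
    - [[0.02,-0.0995,0.0465],[0,0,0],55]
    - [[0,0,0],[0,0,0],55]

```text
time: 11.23
tool_pos: [0.4325, 0.1901, 0.2977]
tcp_rot: [1.831, 1.675, -0.799]
wrist_force: [-0.1, -0.2, -2.5]
width: 0.669
grip_force: 96.4
```

```bash
python3 binp.py 0.12; python3 -c "
from go import *
s=read_camera('side');q=read_camera('scene')
save('w',np.hstack([cv2.resize(s[110:260,150:290],(372,400)),cv2.resize(q[110:260,220:360],(372,400))]),'p5')"
```

```text
target [0.43322639 0.18973226 0.30204738]
t 11.23 p [0.4325 0.1901 0.2977] q [ 0.67  0.19  1.87 -0.56  1.69  0.87] F [-0.1 -0.2 -2.5] w 0.669 grip 96.4
R [[0.057, 0.996, -0.073], [0.683, -0.092, -0.724], [-0.728, -0.009, -0.686]]
turn [-0.0055  0.0088  0.0066] n 1 per [-0.0055  0.0088  0.0066] | shift [-3.3  0.7 -2.8] | shift in present axes [-3.4  0.7 -2.8]
turn [-0.0138 -0.0086 -3.135 ] n 27 per [-0.0005 -0.0003 -0.1161] | shift [ 3.3 -0.7 -2.8] | shift in present axes [-3.4  0.7 -2.8]
```

View pics/p5.png

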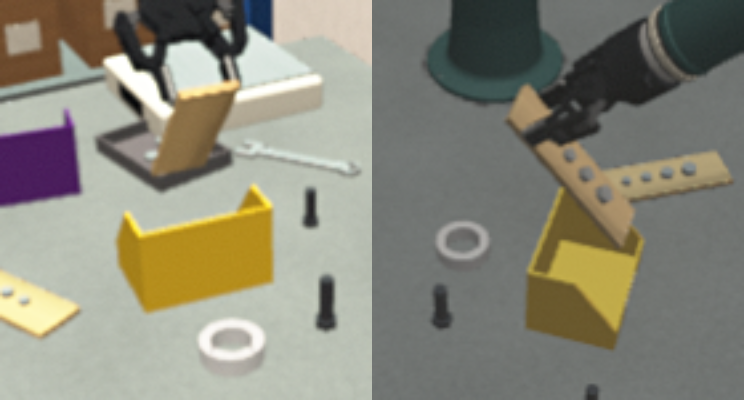

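The board is tilted over the bin with its heads facing up and front, and it is clear of the walls. Lowering it vertically.

Call:
step_arm:
  targets:
    - [[0,0,0],[18,0.2,17],55]
    - [[0,0,0],[18,0.2,17],55]
    - [[0,0,0],[18,0.2,17],55]
    - [[0,0,0],[15,0.2,14],55]
    - [[0,0,0],[7,0.1,7],55]

```text
time: 11.75
tool_pos: [0.4336, 0.1889, 0.1958]
tcp_rot: [1.839, 1.677, -0.788]
wrist_force: [0.7, -0.1, -2.4]
width: 0.665
grip_force: 96.7
```

Call:
step_arm:
  targets:
    - [[0,0,0],[3,0,2.8],55]
    - [[0,0,0],[0,0,0],55]

```text
time: 11.92
tool_pos: [0.4345, 0.1896, 0.1938]
tcp_rot: [1.838, 1.675, -0.786]
wrist_force: [0.2, 0.3, -1.2]
width: 0.665
grip_force: 96.9
```

```bash
python3 binp.py 0
```

```text
target [0.43322639 0.18973226 0.18204738]
t 11.92 p [0.4345 0.1896 0.1938] q [ 0.67  0.31  1.94 -0.55  1.53  0.97] F [ 0.2  0.3 -1.2] w 0.665 grip 96.9
R [[0.063, 0.996, -0.069], [0.689, -0.093, -0.719], [-0.722, -0.002, -0.692]]
turn [-0.002   0.0003  0.001 ] n 1 per [-0.002   0.0003  0.001 ] | shift [ 8.5 -1.3  8.1] | shift in present axes [ 8.5 -1.3  8.1]
turn [-5.0000e-04 -3.1000e-03 -3.1406e+00] n 27 per [-0.000e+00 -1.000e-04 -1.163e-01] | shift [-8.5  1.3  8.1] | shift in present axes [ 8.5 -1.3  8.1]
```

Call:
step_arm:
  targets:
    - [[0,0,0],[4,-0.5,4],55]
    - [[0,0,0],[3,-0.5,3],55]
    - [[0,0,0],[0,0,0],55]

```text
time: 12.17
tool_pos: [0.4338, 0.1902, 0.1841]
tcp_rot: [1.838, 1.675, -0.784]
wrist_force: [0.9, 0.3, -1.9]
width: 0.668
grip_force: 96.9
```

Call:
step_arm:
  targets:
    - [[0,0,0],[1.5,0,1.5],55]
    - [[0,0,0],[0,0,0],55]

```text
time: 12.33
tool_pos: [0.4339, 0.1902, 0.182]
tcp_rot: [1.838, 1.675, -0.785]
wrist_force: [-0.0, 1.1, -2.1]
width: 0.664
grip_force: 97.1
```

Call:
step_arm:
  targets:
    - [[0,0,0],[1.5,0,1.5],55]
    - [[0,0,0],[0,0,0],55]

```text
time: 12.5
tool_pos: [0.434, 0.1902, 0.18]
tcp_rot: [1.837, 1.674, -0.784]
wrist_force: [0.5, 1.1, 1.6]
width: 0.666
grip_force: 98.0
```

Call:
step_arm:
  targets:
    - [[0,0,0],[2,0,0],55]
    - [[0,0,0],[0,0,0],55]

```text
time: 12.67
tool_pos: [0.4341, 0.1914, 0.1785]
tcp_rot: [1.837, 1.674, -0.785]
wrist_force: [-0.3, -1.1, 1.3]
width: 0.668
grip_force: 97.5
```

Call:
step_arm:
  targets:
    - [[0,0,0],[2,0,0],55]
    - [[0,0,0],[0,0,0],55]

```text
time: 12.83
tool_pos: [0.4342, 0.1917, 0.178]
tcp_rot: [1.834, 1.671, -0.789]
wrist_force: [-0.3, -4.2, 6.3]
width: 0.666
grip_force: 97.8
```

The force now pushes back up the slope, so the foot is seated against the lip and floor. Releasing and backing off along -z.

Call:
step_arm:
  targets:
    - [[0,0,0],[0,0,0],62]
    - [[0,0,0],[0,0,0],70]
    - [[0,0,0],[0,0,0],80]
    - [[0,0,0],[0,0,0],85]
    - [[0,0,0],[0,0,0],85]

```text
time: 13.25
tool_pos: [0.4339, 0.193, 0.1766]
tcp_rot: [1.838, 1.675, -0.785]
wrist_force: [-0.1, -0.1, -0.0]
width: 0.993
grip_force: 0.0
```

Call:
step_arm:
  targets:
    - [[0,0,0],[0,0,-5],85]
    - [[0,0,0],[0,0,-15],85]
    - [[0,0,0],[0,0,-25],85]
    - [[0,0,0],[0,0,-30],85]
    - [[0,0,0],[0,0,-30],85]

```text
time: 13.67
tool_pos: [0.4408, 0.2689, 0.2501]
tcp_rot: [1.837, 1.675, -0.787]
wrist_force: [-0.4, -0.1, -0.4]
width: 0.991
grip_force: 0.0
```

```bash
python3 -c "
from go import *
plan()
s=read_camera('side');q=read_camera('scene');w=read_camera('wrist')
for cam in('scene','side','wrist'):
    ds=cut_out(cam,'board');np.save('m_'+cam,np.array([d['region'] for d in ds]));print(cam,[(round(d['score'],2),d['extent']) for d in ds])
np.save('cw',calibration('wrist'))
save('w',np.hstack([cv2.resize(s[110:260,170:290],(260,325)),cv2.resize(q[130:260,230:340],(260,307))[:325] if 0 else cv2.resize(q[130:260,230:340],(275,325)),cv2.resize(w,(265,325))]),'p6')"
```

```text
t 13.67 p [0.4408 0.2689 0.2501] q [ 0.75  0.34  1.77 -0.5   1.68  0.96] F [-0.4 -0.1 -0.4] w 0.991 grip 0.0
R [[0.063, 0.996, -0.069], [0.688, -0.093, -0.719], [-0.723, -0.002, -0.691]]
scene [(0.84, [268.7, 170.7, 313.5, 230.9]), (0.52, [299.8, 165.4, 353.9, 187.6])]
side [(0.73, [215.5, 182.4, 243.1, 196.5]), (0.58, [121.7, 206.3, 177.9, 235.9])]
wrist [(0.93, [218.8, 0.0, 297.0, 223.8]), (0.77, [0.0, 0.0, 116.3, 94.0]), (0.22, [258.0, 190.1, 313.2, 282.2])]
```

View pics/p6.png

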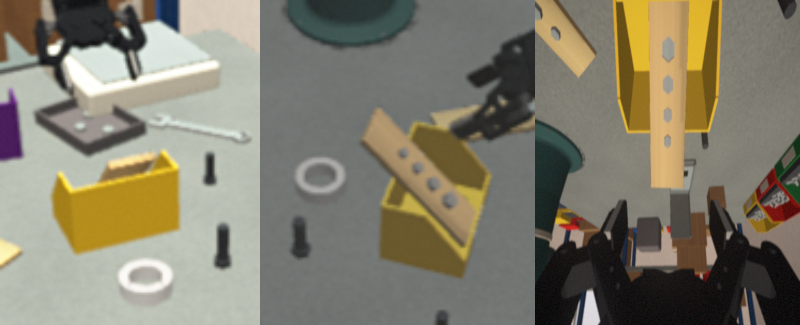

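The board stays propped at about 45° in the yellow bin with its heads up and front and its upper end beyond the back rim. I'll fit its pose so I can regrasp the upper edge.

```bash
cat > bf.py <<'E'
from go import *
r=np.load('res.npy',allow_pickle=True).item()['bin']
def pts(v):  # foot offset along slope, lateral, slope, yaw, normal offset
    s,l,th,ya,no=v
    P=PARTS['board'][0]+[.1,0,0]
    c,si=np.cos(ya),np.sin(ya);P=P@np.array([[c,si,0],[-si,c,0],[0,0,1]])+[s,0,no]
    c,si=np.cos(th),np.sin(th);P=P@np.array([[c,0,si],[0,1,0],[-si,0,c]])+[-.0436,l,.004]
    return place(P,r)
cs=[(calibration('scene'),np.load('m_scene.npy')[0]),(np.load('cw.npy',allow_pickle=True).item(),np.load('m_wrist.npy')[0])]
def sil1(c,v,K=4):
    m=np.zeros((384*K,512*K),np.uint8);cv2.fillConvexPoly(m,cv2.convexHull(np.round((proj(c,pts(v))+.5)*K).astype(np.int32)),1)
    return cv2.resize(m.astype(np.float32),(512,384),interpolation=cv2.INTER_AREA)
def f(v):
    e=2*(v[4]/.01)**2*0.01
    for c,m in cs: s=sil1(c,v);e+=1-np.minimum(s,m).sum()/np.maximum(s,m).sum()
    return e
x0=np.array([0,0,np.deg2rad(45.7),0,0]);st=np.diag([.008,.008,.06,.06,.004])
b=minimize(f,x0,method='Nelder-Mead',options=dict(initial_simplex=np.vstack([x0,x0+st]),xatol=1e-4,fatol=1e-4,maxiter=500))
print("f0",f(x0),"f",b.fun,np.round(b.x,4));W=pts(b.x)
W0=pts(x0);top=W[4:]; print("top end centre",top.mean(0),"nominal",W0[4:].mean(0))
d=(W[4:].mean(0)-W[:4].mean(0))/.2;n=(W[1::2].mean(0)-W[::2].mean(0))/.009
print("d",d,"n",n);np.save('bb',np.array([top.mean(0),d,n]))
tz=-d; C=top.mean(0)-.018*d   # grasp centre 18 mm below the end
plan(C+.13*d+0*n,tz,n); print("grasp TCP",C+.054*d)
E
python3 bf.py
```

```text
f0 0.17104250192642212 f 0.09451285115173827 [-2.000e-04 -3.000e-04  8.294e-01 -1.000e-02 -6.100e-03]
top end centre [0.42453286 0.12143545 0.15020996] nominal [0.42682011 0.12085265 0.15028142]
d [-0.07247173 -0.67148525  0.73746553] n [0.06829806 0.73433297 0.6753447 ]
t 13.97 p [0.4405 0.2674 0.2484] q [ 0.75  0.34  1.78 -0.5   1.68  0.96] F [-0.1  0.1 -1. ] w 0.995 grip 0.0
R [[0.062, 0.996, -0.069], [0.688, -0.093, -0.72], [-0.723, -0.003, -0.691]]
turn [-1.201   1.1842 -1.2123] n 18 per [-0.0667  0.0658 -0.0673] | shift [   2.1 -174.6 -138.8] | shift in present axes [-142.4   -3.3  171.7]
turn [1.1865 1.2034 1.2258] n 18 per [0.0659 0.0669 0.0681] | shift [  -2.1  174.6 -138.8] | shift in present axes [-142.4   -3.3  171.7]
grasp TCP [0.42192388 0.09726198 0.17675872]
```

```bash
cat > ik.py <<'E'
from go import *
from scipy.optimize import least_squares
D=[([1.176,.264,1.604,0,1.274,-.037],[.2364,.6323,.3039]),([-.41,.03,2.12,0,.99,-1.62],[.4569,-.1726,.179]),([-.03,.36,1.70,0,1.09,-.33],[.6791,.0039,.1927]),([-.03,.29,1.63,0,1.22,-.34],[.6764,.0013,.2726]),([.67,.19,1.87,-.56,1.69,.87],[.4325,.1901,.2977]),([.67,.31,1.94,-.55,1.53,.97],[.4345,.1896,.1938]),([.75,.34,1.77,-.50,1.68,.96],[.4408,.2689,.2501])]
def fk(m,q,sg=1):
    r0,h,a,b,L,e=m;q1,q2,q3,q4,q5,q6=q
    R=Rn.from_euler('ZYZYZ',[q1,q2+q3,q4,q5,q6+np.pi/2*0]).as_matrix() if 0 else Rn.from_euler('ZYZ',[q1,q2+q3,q4]).as_matrix()@Rn.from_euler('YZ',[q5,q6]).as_matrix()
    R=R@OFF
    c=np.array([np.cos(q1),np.sin(q1),0]);rr=r0+a*np.sin(q2)+b*np.sin(q2+q3)+e*np.cos(q2+q3)
    w=c*rr+np.array([0,0,h+a*np.cos(q2)+b*np.cos(q2+q3)-e*np.sin(q2+q3)])
    return w+L*R[:,2],R
OFF=np.eye(3)
s=read_state();_,R=fk([0]*6,s["q"]);OFF=R.T@rot(s["tcp_rot"])
lo=np.array([-2.63,-.94,.31,-1.31,0,-2.55]);hi=np.array([2.63,2.18,2.57,4.45,2.66,2.55])
M=least_squares(lambda m:np.concatenate([fk(m,q)[0]-p for q,p in D]),[.0,.3,.4,.4,.2,0]).x
def ik(p,R,seeds=None):
    out=[]
    for q4 in(-1,-.3,.3,1,2,3,4):
        for q6 in(-2,0,2):
            q0=np.array([np.arctan2(p[1],p[0]),.2,1.8,q4,1.5,q6])
            o=least_squares(lambda q:np.r_[(fk(M,q)[0]-p)*5,(fk(M,q)[1]-R).ravel()],q0,bounds=(lo,hi))
            if o.cost<1e-4 and not any(np.allclose(o.x,u,atol=.03) for u in out): out.append(o.x)
    return out
if __name__=="__main__":
    print("OFF",np.round(OFF,3).tolist());print("M",np.round(M,3),"res",max(np.linalg.norm(fk(M,q)[0]-p) for q,p in D))
    top,d,n=np.load('bb.npy');rs=np.load('res.npy',allow_pickle=True).item()['rest']
    ex=np.array([np.cos(rs[2]),np.sin(rs[2]),0]);t=np.deg2rad(70);d2=ex*np.cos(t)+np.array([0,0,np.sin(t)]);n2=-ex*np.sin(t)+np.array([0,0,np.cos(t)])
    F=place(np.array([[.017,0,.006]]),rs)[0]
    for nm,p,z,y in(("bin",top+.036*d,-d,n),("bin hover",top+.12*d,-d,n),("rest",F+.236*d2,-d2,n2),("rest hi",F+.236*d2+[0,0,.15],-d2,n2)):
        for sg in(1,-1):
            R=np.stack([np.cross(sg*y,z),sg*y,z],1)
            for q in ik(p,R): print(nm,sg,np.round(p,3),np.round(q,2))
E
python3 ik.py
```

```text
OFF [[-0.0, -1.0, -0.0], [1.0, 0.0, 0.0], [-0.0, -0.0, 1.0]]
M [0.024 0.284 0.489 0.561 0.241 0.049] res 0.02694391684438203
bin 1 [0.422 0.097 0.177] [-0.16  0.02  2.3   0.88  1.07 -2.17]
bin -1 [0.422 0.097 0.177] [-0.16  0.02  2.3   0.88  1.07  0.97]
bin hover 1 [0.416 0.041 0.239] [-0.3  -0.09  2.26  0.77  1.26 -2.13]
bin hover -1 [0.416 0.041 0.239] [-0.3  -0.09  2.26  0.77  1.26  1.02]
rest 1 [ 0.446 -0.332  0.228] [-0.76  0.22  1.84  0.28  1.32 -2.36]
rest -1 [ 0.446 -0.332  0.228] [-0.76  0.22  1.84  0.28  1.32  0.78]
rest hi 1 [ 0.446 -0.332  0.378] [-0.76  0.09  1.7   0.27  1.58 -2.28]
rest hi -1 [ 0.446 -0.332  0.378] [-0.76  0.09  1.7   0.27  1.58  0.86]
```

Call:
step_arm:
  targets:
    - [[0,0,0],[-33,1,7],60]
    - [[0,0,0],[-33,1,7],60]
    - [[0,0,0],[-33,1,7],50]
    - [[0,0,0],[-33,1,7],40]
    - [[0,0,0],[-33,1,7],40]

```text
time: 14.38
tool_pos: [0.4321, 0.1265, 0.3436]
tcp_rot: [1.836, 1.675, -0.791]
wrist_force: [0.7, -0.2, -0.1]
width: 0.469
grip_force: 0.0
```

Call:
step_arm:
  targets:
    - [[0,0,0],[-33,1,7],40]
    - [[0.066,0.067,0.068],[0,0,0],40]
    - [[0.066,0.067,0.068],[0,0,0],40]
    - [[0.066,0.067,0.068],[0,0,0],40]
    - [[0.066,0.067,0.068],[0,0,0],40]

```text
time: 14.8
tool_pos: [0.4308, 0.1003, 0.3622]
tcp_rot: [2.391, 1.477, -0.696]
wrist_force: [0.4, 0.5, 0.7]
width: 0.467
grip_force: 0.0
```

Call:
step_arm:
  targets:
    - [[0.066,0.067,0.068],[0,0,0],40]
    - [[0.066,0.067,0.068],[0,0,0],40]
    - [[0.066,0.067,0.068],[0,0,0],40]
    - [[0.066,0.067,0.068],[0,0,0],40]
    - [[0.066,0.067,0.068],[0,0,0],40]

```text
time: 15.22
tool_pos: [0.431, 0.1004, 0.362]
tcp_rot: [-2.815, -0.997, 0.47]
wrist_force: [-0.4, -0.1, -0.7]
width: 0.469
grip_force: 0.0
```

Call:
step_arm:
  targets:
    - [[0.066,0.067,0.068],[0,0,0],40]
    - [[0.066,0.067,0.068],[0,0,0],40]
    - [[0.066,0.067,0.068],[0,0,0],40]
    - [[0.066,0.067,0.068],[0,0,0],40]
    - [[0.066,0.067,0.068],[0,0,0],40]

```text
time: 15.63
tool_pos: [0.431, 0.1004, 0.362]
tcp_rot: [-2.637, -0.341, 0.161]
wrist_force: [-0.2, -0.3, -0.3]
width: 0.469
grip_force: 0.0
```

Call:
step_arm:
  targets:
    - [[0.066,0.067,0.068],[0,0,0],40]
    - [[0.066,0.067,0.068],[0,0,0],40]
    - [[0.066,0.067,0.068],[0,0,0],40]
    - [[0.066,0.067,0.068],[0,0,0],40]
    - [[0,0,0],[0,0,0],40]

```text
time: 16.05
tool_pos: [0.429, 0.1001, 0.3599]
tcp_rot: [-2.391, 0.124, -0.053]
wrist_force: [0.1, 0.5, 0.2]
width: 0.466
grip_force: 0.0
```

```bash
python3 -c "
from go import *
top,d,n=np.load('bb.npy'); plan(top+.11*d,-d,-n)"
```

```text
t 16.05 p [0.429  0.1001 0.3599] q [-0.27 -0.23  2.14  0.75  1.43  1.22] F [0.1 0.5 0.2] w 0.466 grip 0.0
R [[0.995, -0.074, 0.073], [-0.105, -0.73, 0.676], [0.003, -0.68, -0.733]]
turn [-0.0062 -0.0006 -0.0066] n 1 per [-0.0062 -0.0006 -0.0066] | shift [ -8.1 126.3  58.6] | shift in present axes [ -7.3 126.7  57.9]
turn [-9.000e-04  9.600e-03  3.135e+00] n 27 per [-0.      0.0004  0.1161] | shift [   8.1 -126.3   58.6] | shift in present axes [ -7.3 126.7  57.9]
```

Call:
step_arm:
  targets:
    - [[0,0,0],[-2,32,0],40]
    - [[0,0,0],[-2,32,0],40]
    - [[0,0,0],[-2,32,0],40]
    - [[0,0,0],[-2,31,0],40]
    - [[0,0,0],[0,0,20],40]

```text
time: 16.47
tool_pos: [0.4162, 0.0184, 0.2597]
tcp_rot: [-2.398, 0.119, -0.056]
wrist_force: [0.6, 0.2, 0.7]
width: 0.465
grip_force: 0.0
```

Call:
step_arm:
  targets:
    - [[0,0,0],[0,0,20],40]
    - [[0,0,0],[0,0,18],40]
    - [[0,0,0],[0,0,0],40]

```text
time: 16.72
tool_pos: [0.4171, 0.0496, 0.2312]
tcp_rot: [-2.393, 0.113, -0.048]
wrist_force: [-1.0, -0.4, 0.4]
width: 0.466
grip_force: 0.0
```

```bash
python3 -c "
from go import *
top,d,n=np.load('bb.npy'); plan(top+.036*d,-d,-n)
w=read_camera('wrist').copy();c=calibration('wrist')
ds=cut_out('wrist','board');print([(round(x['score'],2),x['extent']) for x in ds])
e=np.cross(d,n)
Q=[top+a*e*.031+b*n*.0045 for a,b in((1,1),(-1,1),(-1,-1),(1,-1))]
pq=proj(c,Q);print(pq.round(1).tolist());cv2.polylines(w,[pq.round().astype(int)],True,(255,0,0),1)
s=read_camera('side');save('w',np.hstack([w,cv2.resize(s[100:250,150:262],(287,384))]),'p7')"
```

```text
t 16.72 p [0.4171 0.0496 0.2312] q [-0.39 -0.08  2.27  0.74  1.3   0.94] F [-1.  -0.4  0.4] w 0.466 grip 0.0
R [[0.995, -0.068, 0.067], [-0.095, -0.731, 0.675], [0.003, -0.679, -0.734]]
turn [-0.0046  0.0063 -0.0003] n 1 per [-0.0046  0.0063 -0.0003] | shift [-0.3  1.4 72.5] | shift in present axes [ 0.1  1.7 72.5]
turn [0.0098 0.0072 3.1413] n 27 per [0.0004 0.0003 0.1163] | shift [ 0.3 -1.4 72.5] | shift in present axes [ 0.1  1.7 72.5]
[(0.82, [244.5, 138.9, 268.1, 255.8]), (0.69, [216.9, 267.7, 305.5, 320.8])]
[[256.8, 255.1], [256.9, 175.0], [270.0, 175.0], [268.8, 255.1]]
```

View pics/p7.png

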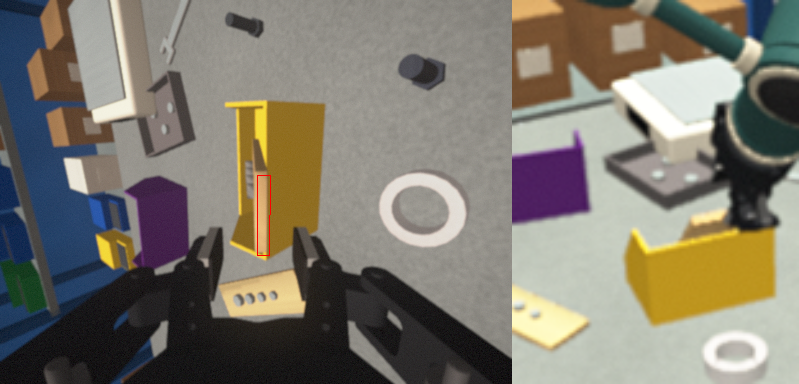

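The predicted end outline (cols 257–270, rows 175–255) coincides with the board's upper end and sits midway between the fingers (cols 215 and 303). Advancing and gripping.

Call:
step_arm:
  targets:
    - [[0,0,0],[0,1,20],40]
    - [[0,0,0],[0,0,20],40]
    - [[0,0,0],[0,0,16],40]
    - [[0,0,0],[0,0,10],40]
    - [[0,0,0],[0,0,2],40]

```text
time: 17.28
tool_pos: [0.4242, 0.0938, 0.1835]
tcp_rot: [-2.394, 0.112, -0.056]
wrist_force: [-0.2, 0.3, 0.3]
width: 0.468
grip_force: 0.0
```

Call:
step_arm:
  targets:
    - [[0,0,0],[0,0,0],20]
    - [[0,0,0],[0,0,0],12]
    - [[0,0,0],[0,0,0],10]
  grip_force: 40

```text
time: 17.53
tool_pos: [0.4254, 0.0926, 0.1848]
tcp_rot: [-2.394, 0.114, -0.06]
wrist_force: [0.8, -1.2, 0.1]
width: 0.116
grip_force: 0.3
```

Call:
step_arm:
  targets:
    - [[0,0,0],[0,0,0],4]
    - [[0,0,0],[0,0,0],4]
    - [[0,0,0],[0,0,0],4]
  grip_force: 80

```text
time: 17.78
tool_pos: [0.4254, 0.0929, 0.185]
tcp_rot: [-2.393, 0.114, -0.06]
wrist_force: [0.2, -2.8, 4.5]
width: 0.088
grip_force: 78.9
```

The board is gripped by its upper edge. Lifting it straight up and planning the hover over the rest.

Call:
step_arm:
  targets:
    - [[0,0,0],[0,-8,-9],4]
    - [[0,0,0],[0,-15,-16],4]
    - [[0,0,0],[0,-20,-22],4]
    - [[0,0,0],[0,-20,-22],4]
    - [[0,0,0],[0,-20,-22],4]

```text
time: 18.2
tool_pos: [0.4223, 0.0924, 0.3079]
tcp_rot: [-2.396, 0.115, -0.056]
wrist_force: [1.3, -0.6, -1.1]
width: 0.087
grip_force: 78.0
```

Call:
step_arm:
  targets:
    - [[0,0,0],[0,-20,-22],4]
    - [[0,0,0],[0,-20,-22],4]
    - [[0,0,0],[0,0,0],4]

```text
time: 18.45
tool_pos: [0.4244, 0.0918, 0.3734]
tcp_rot: [-2.395, 0.109, -0.071]
wrist_force: [0.8, 0.0, -1.1]
width: 0.085
grip_force: 78.1
```

```bash
cat > restp.py <<'E'
from go import *
import sys
r=np.load('res.npy',allow_pickle=True).item()['rest']
dz,th,bx,bz,f=map(float,sys.argv[1:6]);th=np.deg2rad(th)
ex=np.array([np.cos(r[2]),np.sin(r[2]),0]);ez=np.array([0,0,1.])
d=ex*np.cos(th)+ez*np.sin(th);n=-ex*np.sin(th)+ez*np.cos(th)
tz,ty=-d,-n
B=place(np.array([[bx/1e3,0,bz/1e3]]),r)[0]
T=B-.0045*ty-f/1e3*tz+ez*dz
print("target",T);plan(T,tz,ty)
E
python3 restp.py .16 76 34 6 156
```

```text
target [ 0.44819369 -0.30180808  0.31845478]
t 18.45 p [0.4244 0.0918 0.3734] q [-0.29 -0.25  2.13  0.74  1.46  1.21] F [ 0.8  0.  -1.1] w 0.085 grip 78.1
R [[0.995, -0.059, 0.082], [-0.099, -0.733, 0.673], [0.02, -0.678, -0.735]]
turn [-0.4999 -0.0318 -0.0159] n 5 per [-0.1    -0.0064 -0.0032] | shift [ 51.3 392.7 -41.3] | shift in present axes [  61.5  324.4 -222.6]
turn [-0.0492  0.7732  3.0283] n 27 per [-0.0018  0.0286  0.1122] | shift [ -51.3 -392.7  -41.3] | shift in present axes [  61.5  324.4 -222.6]
```

Call:
step_arm:
  targets:
    - [[0,0,0],[5,27,-18.5],4]
    - [[0,0,0],[5,27,-18.5],4]
    - [[0,0,0],[5,27,-18.5],4]
    - [[0,0,0],[5,27,-18.5],4]

```text
time: 18.78
tool_pos: [0.4291, -0.0399, 0.3471]
tcp_rot: [-2.395, 0.113, -0.056]
wrist_force: [1.1, 0.1, -0.7]
width: 0.089
grip_force: 79.2
```

Call:
step_arm:
  targets:
    - [[0,0,0],[5,27,-18.5],4]
    - [[0,0,0],[5,27,-18.5],4]
    - [[0,0,0],[5,27,-18.5],4]
    - [[0,0,0],[5,27,-18.5],4]

```text
time: 19.12
tool_pos: [0.4365, -0.1713, 0.3281]
tcp_rot: [-2.395, 0.115, -0.056]
wrist_force: [-0.4, 0.5, -1.4]
width: 0.09
grip_force: 79.2
```

Call:
step_arm:
  targets:
    - [[0,0,0],[5,27,-18.5],4]
    - [[0,0,0],[5,27,-18.5],4]
    - [[0,0,0],[5,27,-18.5],4]
    - [[0,0,0],[5,27,-18.5],4]

```text
time: 19.45
tool_pos: [0.4439, -0.3021, 0.3092]
tcp_rot: [-2.394, 0.115, -0.056]
wrist_force: [1.9, 0.2, -2.0]
width: 0.089
grip_force: 79.2
```

Call:
step_arm:
  targets:
    - [[-0.1,-0.0064,-0.0032],[0,0,0],4]
    - [[-0.1,-0.0064,-0.0032],[0,0,0],4]
    - [[-0.1,-0.0064,-0.0032],[0,0,0],4]
    - [[-0.1,-0.0064,-0.0032],[0,0,0],4]
    - [[-0.1,-0.0064,-0.0032],[0,0,0],4]

```text
time: 19.87
tool_pos: [0.4441, -0.3011, 0.3099]
tcp_rot: [-2.899, 0.104, 0.005]
wrist_force: [0.1, 0.5, -2.4]
width: 0.093
grip_force: 79.3
```

Call:
step_arm:
  targets:
    - [[0,0,0],[0,0,0],4]
    - [[0,0,0],[0,0,0],4]

```text
time: 20.03
tool_pos: [0.4444, -0.2993, 0.3105]
tcp_rot: [-2.892, 0.101, 0.003]
wrist_force: [0.1, 0.7, -2.8]
width: 0.09
grip_force: 79.3
```

```bash
python3 restp.py .16 76 34 6 156; cat > see.py <<'E'
from go import *
import sys
s=read_camera('side');q=read_camera('scene')
r=read_state();R=rot(r["tcp_rot"]);p=np.array(r["tool_pos"]);f=float(sys.argv[2])/1e3
P=np.array([p+R@[x,y,z] for x in(-.031,.031) for y in(-.0045,.0045) for z in(f-.2,f)])
out=[]
for n,im,(x0,y0) in(("side",s,(230,140)),("scene",q,(70,90))):
    im=cv2.resize(im,None,fx=3,fy=3,interpolation=cv2.INTER_CUBIC)
    if sys.argv[3]=="1": cv2.polylines(im,[np.round((cv2.convexHull(proj(calibration(n),P).astype(np.float32))+.5)*3).astype(int)],True,(255,0,0),1)
    out.append(im[y0*3:y0*3+590,x0*3:x0*3+395])
save('w',np.hstack(out),sys.argv[1])
E
python3 see.py p8 156 1
```

```text
target [ 0.44819369 -0.30180808  0.31845478]
t 20.03 p [ 0.4444 -0.2993  0.3105] q [-0.74  0.08  1.82  0.19  1.41  0.86] F [ 0.1  0.7 -2.8] w 0.09 grip 79.3
R [[0.998, -0.069, 0.006], [-0.068, -0.967, 0.245], [-0.011, -0.245, -0.969]]
turn [-0.003   0.011  -0.0006] n 1 per [-0.003   0.011  -0.0006] | shift [ 4.   0.2 -8.2] | shift in present axes [ 3.9  0.2 -8.3]
turn [0.0173 0.0048 3.141 ] n 27 per [0.0006 0.0002 0.1163] | shift [-4.  -0.2 -8.2] | shift in present axes [ 3.9  0.2 -8.3]
```

View pics/p8.png

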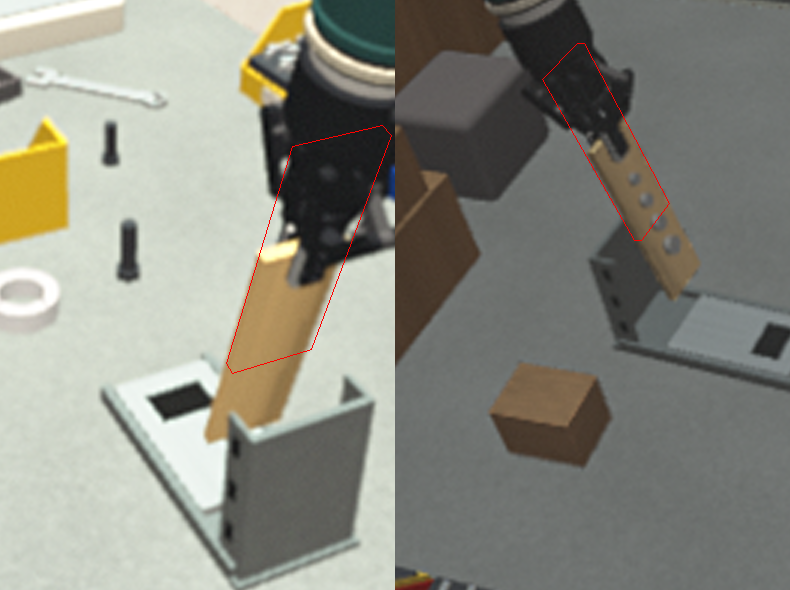

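I had the sign of the foot offset wrong: the foot is 245 mm ahead of the TCP, not 156. The picture shows the foot clear above the plate, in front of the panel, so nothing was touched. I'll recompute with the correct value.

```bash
python3 restp.py .06 76 34 6 245;python3 restp.py .012 76 34 6 245
```

```text
target [ 0.44668174 -0.32328598  0.3048111 ]
t 20.13 p [ 0.4442 -0.3003  0.3097] q [-0.74  0.08  1.82  0.19  1.41  0.86] F [-0.2 -0.3 -1. ] w 0.091 grip 79.3
R [[0.997, -0.071, 0.006], [-0.07, -0.967, 0.246], [-0.012, -0.246, -0.969]]
turn [-0.004   0.0116 -0.0027] n 1 per [-0.004   0.0116 -0.0027] | shift [ 4.1 23.2 -0.7] | shift in present axes [ 4.2 23.2 -0.9]
turn [0.0181 0.0062 3.1389] n 27 per [0.0007 0.0002 0.1163] | shift [ -4.1 -23.2  -0.7] | shift in present axes [ 4.2 23.2 -0.9]
target [ 0.44668174 -0.32328598  0.2568111 ]
t 20.13 p [ 0.4442 -0.3003  0.3097] q [-0.74  0.08  1.82  0.19  1.41  0.86] F [-0.2 -0.3 -1. ] w 0.091 grip 79.3
R [[0.997, -0.071, 0.006], [-0.07, -0.967, 0.246], [-0.012, -0.246, -0.969]]
turn [-0.004   0.0116 -0.0027] n 1 per [-0.004   0.0116 -0.0027] | shift [ 4.1 34.9 45.8] | shift in present axes [ 4.7 35.  45.6]
turn [0.0181 0.0062 3.1389] n 27 per [0.0007 0.0002 0.1163] | shift [ -4.1 -34.9  45.8] | shift in present axes [ 4.7 35.  45.6]
```

Call:
step_arm:
  targets:
    - [[-0.004,0.0116,-0.003],[0,0,0],4]
    - [[0,0,0],[1,8,0],4]
    - [[0,0,0],[1,8,0],4]
    - [[0,0,0],[0,7,0],4]
    - [[0,0,0],[0,0,0],4]

```text
time: 20.55
tool_pos: [0.4447, -0.3248, 0.3039]
tcp_rot: [-2.898, 0.104, -0.013]
wrist_force: [0.7, 0.4, -0.8]
width: 0.088
grip_force: 79.3
```

```bash
cat > chk.py <<'E'
from go import *
s=read_state();R=rot(s["tcp_rot"]);p=np.array(s["tool_pos"])
rs=np.load('res.npy',allow_pickle=True).item()['rest']
obs=[]
for cam,px in(("side",(310,255)),("scene",(150,165))):
    read_camera(cam)
    ds=[d for d in cut_out(cam,'board') if abs((d['extent'][0]+d['extent'][2])/2-px[0])<35 and abs((d['extent'][1]+d['extent'][3])/2-px[1])<50]
    print(cam,[(round(d['score'],2),np.round(d['extent']).tolist()) for d in ds])
    if ds: obs.append((calibration(cam),ds[0]['region'].astype(np.float32)))
def geo(v):
    dx,f,a,b=v;return np.array([p+R@Rn.from_rotvec([a,b,0]).apply([x,y,z])*1 if 0 else p+R@(np.array([dx,0,.06])+Rn.from_rotvec([a,b,0]).apply([x,y,z-.06])) for x in(-.031,.031) for y in(-.0045,.0045) for z in(f-.2,f)])
def cost(v):
    e=5*(v[2]**2+v[3]**2)
    for c,m in obs:
        t=np.zeros((1536,2048),np.uint8);cv2.fillConvexPoly(t,cv2.convexHull(np.round((proj(c,geo(v))+.5)*4).astype(np.int32)),1)
        t=cv2.resize(t.astype(np.float32),(512,384),interpolation=cv2.INTER_AREA)
        t[:int(np.where(m.any(1))[0][0])]=0  # gripper hides the top
        e+=1-np.minimum(t,m).sum()/np.maximum(t,m).sum()
    return e
x0=np.array([0,.245,0,0]);b=minimize(cost,x0,method='Nelder-Mead',options=dict(initial_simplex=np.vstack([x0,x0+np.diag([.006,.006,.05,.05])]),xatol=1e-4,fatol=1e-4))
print("dx,f,a,b",np.round(b.x,4),"cost",round(cost(x0),3),round(b.fun,3))
G=geo(b.x);c,sn=np.cos(rs[2]),np.sin(rs[2])
L=(G-[rs[0],rs[1],0])@np.array([[c,-sn,0],[sn,c,0],[0,0,1]])
print("board corners in rest frame mm (x-,x+ ; heads side,underside ; top,foot)\n",np.round(L*1e3,1))
E
python3 chk.py; python3 restp.py .012 76 34 6 245
```

```text
side [(0.73, [313.0, 231.0, 351.0, 283.0])]
scene [(0.74, [128.0, 132.0, 163.0, 190.0]), (0.58, [136.0, 173.0, 214.0, 222.0])]
dx,f,a,b [-2.00e-04  2.29e-01  5.97e-02  3.89e-02] cost 0.525 0.445
board corners in rest frame mm (x-,x+ ; heads side,underside ; top,foot)
 [[ 80.8 -34.2 275.3]
 [ 21.4 -26.3  84.5]
 [ 89.4 -34.2 272.7]
 [ 30.  -26.3  81.9]
 [ 81.5  27.7 277.7]
 [ 22.1  35.6  86.9]
 [ 90.1  27.7 275. ]
 [ 30.7  35.6  84.2]]
target [ 0.44668174 -0.32328598  0.2568111 ]
t 20.75 p [ 0.445  -0.3231  0.3047] q [-0.77  0.1   1.81  0.19  1.39  0.83] F [ 0.  -0.6 -1. ] w 0.092 grip 79.3
R [[0.998, -0.068, 0.018], [-0.07, -0.968, 0.239], [0.001, -0.24, -0.971]]
turn [ 0.002  -0.001   0.0003] n 1 per [ 0.002  -0.001   0.0003] | shift [ 1.7 11.7 46.4] | shift in present axes [ 1.7 11.6 46.5]
turn [ 1.6000e-03  3.2000e-03 -3.1413e+00] n 27 per [ 1.000e-04  1.000e-04 -1.163e-01] | shift [ -1.7 -11.7  46.4] | shift in present axes [ 1.7 11.6 46.5]
```

Call:
step_arm:
  targets:
    - [[0,0,0],[0.5,4,16],4]
    - [[0,0,0],[0.5,4,16],4]
    - [[0,0,0],[0.5,3,12],4]
    - [[0,0,0],[0,1,4],4]

```text
time: 21.08
tool_pos: [0.4458, -0.3222, 0.253]
tcp_rot: [-2.896, 0.101, -0.01]
wrist_force: [-0.1, 0.1, -2.3]
width: 0.087
grip_force: 79.3
```

Call:
step_arm:
  targets:
    - [[0,0,0],[0,0.7,3],4]
    - [[0,0,0],[0,0,0],4]

```text
time: 21.25
tool_pos: [0.4465, -0.3229, 0.2519]
tcp_rot: [-2.897, 0.101, -0.013]
wrist_force: [0.6, 0.4, -2.0]
width: 0.087
grip_force: 79.3
```

Call:
step_arm:
  targets:
    - [[0,0,0],[0,0.7,3],4]
    - [[0,0,0],[0,0,0],4]

```text
time: 21.42
tool_pos: [0.4468, -0.3233, 0.2496]
tcp_rot: [-2.899, 0.101, -0.015]
wrist_force: [-0.6, -0.5, -1.1]
width: 0.09
grip_force: 79.3
```

Call:
step_arm:
  targets:
    - [[0,0,0],[0,0.5,2],4]
    - [[0,0,0],[0,0,0],4]

```text
time: 21.58
tool_pos: [0.4467, -0.3233, 0.2474]
tcp_rot: [-2.899, 0.101, -0.015]
wrist_force: [-0.2, -0.4, -1.2]
width: 0.09
grip_force: 79.3
```

Call:
step_arm:
  targets:
    - [[0,0,0],[0,0.5,2],4]
    - [[0,0,0],[0,0,0],4]

```text
time: 21.75
tool_pos: [0.4465, -0.3231, 0.2449]
tcp_rot: [-2.898, 0.101, -0.014]
wrist_force: [-0.6, 0.6, -1.7]
width: 0.096
grip_force: 79.3
```

Call:
step_arm:
  targets:
    - [[0,0,0],[0,0.5,2],4]
    - [[0,0,0],[0,0,0],4]

```text
time: 21.92
tool_pos: [0.4469, -0.3235, 0.244]
tcp_rot: [-2.899, 0.101, -0.016]
wrist_force: [-0.6, -1.2, 3.2]
width: 0.09
grip_force: 80.1
```

Call:
step_arm:
  targets:
    - [[0,0,0],[0,0.4,1.5],4]
    - [[0,0,0],[0,0,0],4]

```text
time: 22.08
tool_pos: [0.4472, -0.3239, 0.2438]
tcp_rot: [-2.9, 0.101, -0.017]
wrist_force: [-1.1, -1.6, 8.6]
width: 0.09
grip_force: 81.0
```

Call:
step_arm:
  targets:
    - [[0,0,0],[0,-0.4,-1.6],4]
    - [[0,0,0],[0,-3,0.7],4]
    - [[0,0,0],[0,-2,0.5],4]
    - [[0,0,0],[0,0,0],4]

```text
time: 22.42
tool_pos: [0.4478, -0.3189, 0.2444]
tcp_rot: [-2.901, 0.101, -0.018]
wrist_force: [0.9, -3.2, 5.6]
width: 0.088
grip_force: 80.5
```

Call:
step_arm:
  targets:
    - [[0,0,0],[0,-2,0.5],4]
    - [[0,0,0],[0,0,0],4]

```text
time: 22.58
tool_pos: [0.4479, -0.3166, 0.2442]
tcp_rot: [-2.9, 0.101, -0.018]
wrist_force: [1.9, -2.7, 4.8]
width: 0.09
grip_force: 80.6
```

Call:
step_arm:
  targets:
    - [[0,0,0],[0,-1.5,0.4],4]
    - [[0,0,0],[0,0,0],4]

```text
time: 22.75
tool_pos: [0.4482, -0.3156, 0.2445]
tcp_rot: [-2.902, 0.101, -0.019]
wrist_force: [1.0, -3.2, 7.3]
width: 0.092
grip_force: 80.7
```

Call:
step_arm:
  targets:
    - [[0,0,0],[0,-1.7,-0.2],4]
    - [[0,0,0],[0,0,0],4]

```text
time: 22.92
tool_pos: [0.4479, -0.3133, 0.2444]
tcp_rot: [-2.9, 0.101, -0.017]
wrist_force: [1.2, -3.3, 5.6]
width: 0.091
grip_force: 80.5
```

Call:
step_arm:
  targets:
    - [[0,0,0],[0,-1.5,0.2],4]
    - [[0,0,0],[0,0,0],4]

```text
time: 23.08
tool_pos: [0.4479, -0.3118, 0.2444]
tcp_rot: [-2.9, 0.101, -0.016]
wrist_force: [1.9, -3.5, 5.3]
width: 0.091
grip_force: 80.5
```

```bash
python3 restp.py 0 69.7 25.5 6 244
```

```text
target [ 0.44548605 -0.34027121  0.23640611]
t 23.08 p [ 0.4479 -0.3118  0.2444] q [-0.75  0.14  1.88  0.2   1.28  0.82] F [ 1.9 -3.5  5.3] w 0.091 grip 80.5
R [[0.998, -0.067, 0.019], [-0.07, -0.969, 0.237], [0.003, -0.238, -0.971]]
turn [ 0.1139 -0.0026  0.0012] n 1 per [ 0.1139 -0.0026  0.0012] | shift [-0.4 29.6 -2.4] | shift in present axes [-0.4 29.6  1. ]
turn [ 0.0041  0.1788 -3.1353] n 27 per [ 0.0002  0.0066 -0.1161] | shift [  0.4 -29.6  -2.4] | shift in present axes [-0.4 29.6  1. ]
```

Call:
step_arm:
  targets:
    - [[0,0,0],[0,-1.5,0.2],4]
    - [[0,0,0],[0,0,0],4]

```text
time: 23.25
tool_pos: [0.448, -0.3108, 0.2447]
tcp_rot: [-2.901, 0.101, -0.017]
wrist_force: [0.1, -4.9, 5.1]
width: 0.087
grip_force: 80.5
```

Call:
step_arm:
  targets:
    - [[0,0,0],[0,-1.5,0.3],4]
    - [[0,0,0],[0,0,0],4]

```text
time: 23.42
tool_pos: [0.4481, -0.3098, 0.2449]
tcp_rot: [-2.902, 0.101, -0.017]
wrist_force: [-0.2, -6.0, 5.3]
width: 0.092
grip_force: 80.6
```

Call:
step_arm:
  targets:
    - [[0,0,0],[0,-1.5,0.3],4]
    - [[0,0,0],[0,0,0],4]

```text
time: 23.58
tool_pos: [0.4482, -0.3088, 0.2451]
tcp_rot: [-2.904, 0.1, -0.017]
wrist_force: [0.5, -7.4, 6.3]
width: 0.093
grip_force: 80.7
```

The rising force shows the foot is against the plate edge. Now I pivot the board about its foot towards the panel.

Call:
step_arm:
  targets:
    - [[0,0,0],[0,2,-0.3],4]
    - [[0.02,0,0],[0,4.9,0.05],4]
    - [[0.02,0,0],[0,4.9,0.05],4]
    - [[0.02,0,0],[0,4.9,0.05],4]
    - [[0,0,0],[0,0,0],4]

```text
time: 24.0
tool_pos: [0.4471, -0.3253, 0.2408]
tcp_rot: [-2.84, 0.1, -0.02]
wrist_force: [0.1, -4.9, 8.3]
width: 0.09
grip_force: 80.8
```

Call:
step_arm:
  targets:
    - [[0.02,0,0],[0,4.9,0.05],4]
    - [[0,0,0],[0,0,0],4]

```text
time: 24.17
tool_pos: [0.4468, -0.3299, 0.2394]
tcp_rot: [-2.82, 0.099, -0.021]
wrist_force: [0.8, -6.2, 8.5]
width: 0.09
grip_force: 80.9
```

Call:
step_arm:
  targets:
    - [[0.01,0,0],[0,2.5,0],4]
    - [[0,0,0],[0,0,0],4]

```text
time: 24.33
tool_pos: [0.4466, -0.332, 0.2387]
tcp_rot: [-2.811, 0.099, -0.022]
wrist_force: [0.6, -5.8, 7.4]
width: 0.089
grip_force: 80.9
```

Call:
step_arm:
  targets:
    - [[0.01,0,0],[0,2.5,0],4]
    - [[0,0,0],[0,0,0],4]

```text
time: 24.5
tool_pos: [0.4465, -0.3343, 0.238]
tcp_rot: [-2.801, 0.098, -0.022]
wrist_force: [0.5, -6.5, 8.3]
width: 0.091
grip_force: 80.9
```

```bash
python3 restp.py 0 69.7 25.5 6 244
```

```text
target [ 0.44548605 -0.34027121  0.23640611]
t 24.5 p [ 0.4465 -0.3343  0.238 ] q [-0.81  0.21  1.83  0.26  1.34  0.74] F [ 0.5 -6.5  8.3] w 0.091 grip 80.9
R [[0.998, -0.065, 0.027], [-0.071, -0.941, 0.332], [0.004, -0.333, -0.943]]
turn [ 0.0149 -0.0035  0.001 ] n 1 per [ 0.0149 -0.0035  0.001 ] | shift [-0.6  6.2 -0.6] | shift in present axes [-0.6  6.2 -0.5]
turn [ 0.0055  0.0234 -3.1405] n 27 per [ 0.0002  0.0009 -0.1163] | shift [ 0.6 -6.2 -0.6] | shift in present axes [-0.6  6.2 -0.5]
```

Panel contact (force y turning positive) has not come yet, so I continue in small steps.

Call:
step_arm:
  targets:
    - [[0.01,0,0],[0,2.5,-0.2],4]
    - [[0,0,0],[0,0,0],4]

```text
time: 24.67
tool_pos: [0.4463, -0.3367, 0.2372]
tcp_rot: [-2.791, 0.098, -0.022]
wrist_force: [0.3, -6.2, 7.6]
width: 0.09
grip_force: 80.8
```

Call:
step_arm:
  targets:
    - [[0.01,0,0],[0,2.5,-0.2],4]
    - [[0,0,0],[0,0,0],4]

```text
time: 24.83
tool_pos: [0.4461, -0.339, 0.2364]
tcp_rot: [-2.78, 0.097, -0.023]
wrist_force: [0.2, -6.2, 6.6]
width: 0.09
grip_force: 80.8
```

Call:
step_arm:
  targets:
    - [[0.005,0,0],[0,1.5,-0.2],4]
    - [[0,0,0],[0,0,0],4]

```text
time: 25.0
tool_pos: [0.4461, -0.3396, 0.2362]
tcp_rot: [-2.774, 0.097, -0.023]
wrist_force: [0.6, -4.0, 8.3]
width: 0.088
grip_force: 80.9
```

The motion stalls against the panel, so the board is leaning. Releasing gently and withdrawing along the board.

Call:
step_arm:
  targets:
    - [[0,0,0],[0,0,0],8]
    - [[0,0,0],[0,0,0],11]
    - [[0,0,0],[0,0,0],14]
    - [[0,0,0],[0,0,0],18]
    - [[0,0,0],[0,0,0],24]
  grip_force: 20

```text
time: 25.42
tool_pos: [0.4448, -0.3376, 0.2339]
tcp_rot: [-2.77, 0.097, -0.017]
wrist_force: [-0.5, -1.0, -0.8]
width: 0.281
grip_force: 0.0
```

Call:
step_arm:
  targets:
    - [[0,0,0],[0,0,0],30]
    - [[0,0,0],[0,0,-3],30]
    - [[0,0,0],[0,0,-10],30]
    - [[0,0,0],[0,0,-20],30]
    - [[0,0,0],[0,0,-25],30]

```text
time: 25.83
tool_pos: [0.4434, -0.3587, 0.289]
tcp_rot: [-2.771, 0.096, -0.016]
wrist_force: [0.5, -0.3, -0.5]
width: 0.353
grip_force: 0.0
```

Call:
step_arm:
  targets:
    - [[0,0,0],[0,0,-30],30]
    - [[0,0,0],[0,0,-30],30]
    - [[0,0,0],[0,0,0],30]
    - [[0,0,0],[0,0,0],30]

```text
time: 26.17
tool_pos: [0.4431, -0.3824, 0.3488]
tcp_rot: [-2.778, 0.097, -0.026]
wrist_force: [-0.1, 1.7, -1.4]
width: 0.351
grip_force: 0.0
```

```bash
python3 see.py p9 244 0; python3 -c "
from go import *
r=np.load('res.npy',allow_pickle=True).item()['rest'];plan()
for cam in('scene','side'):
    for q in('stop_pad','bolt_a','carton'):
        print(cam,q,[(round(d['score'],2),np.round(d['at']).tolist()) for d in tip_of(cam,q)])"
```

```text
t 26.27 p [ 0.4422 -0.3807  0.3453] q [-0.87  0.2   1.64  0.25  1.57  0.73] F [ 1.4  0.3 -1. ] w 0.354 grip 0.0
R [[0.998, -0.065, 0.026], [-0.07, -0.931, 0.358], [0.001, -0.359, -0.933]]
scene stop_pad [(0.9, [203.0, 194.0])]
scene bolt_a [(0.5, [229.0, 243.0]), (0.43, [264.0, 300.0])]
scene carton [(0.72, [233.0, 127.0])]
side stop_pad [(0.78, [274.0, 292.0])]
side bolt_a [(0.48, [193.0, 266.0]), (0.44, [230.0, 271.0])]
side carton [(0.62, [301.0, 394.0])]
```

View pics/p9.png

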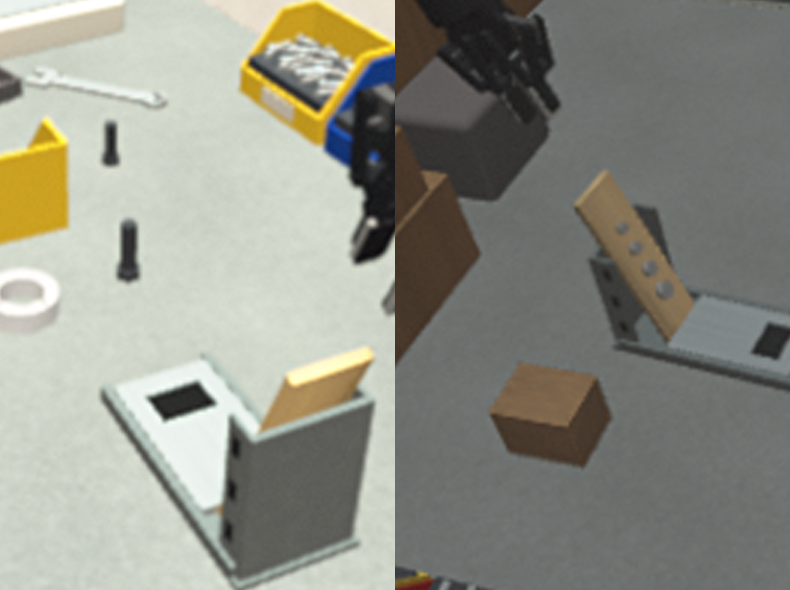

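The board leans in the rest with its heads outward, its foot in the gap and its upper end above the panel. The bolts at side (128,250) and (110,145) and the carton still stand. A quick numeric check of the plate position from the dark patch follows before I hand in.

```bash
python3 -c "
from go import *
r=np.load('res.npy',allow_pickle=True).item()['rest'];ex=np.array([np.cos(r[2]),np.sin(r[2])])
for cam,x0 in(('scene',194),('side',292)):
    c=calibration(cam);y0=203 if cam=='scene' else 274
    im0=cv2.imread(f'pics/{cam}2.png');im1=cv2.cvtColor(read_camera(cam),cv2.COLOR_RGB2BGR)
    for nm,im in(('start',cv2.imread(f'pics/{cam}0.png')),('after drag',im0),('now',im1)):
        g=im.max(2);win=np.zeros_like(g);win[y0-13:y0+17,x0-17:x0+14]=1
        k,lab,st,ce=cv2.connectedComponentsWithStats(((g<60)&(win>0)).astype(np.uint8))
        if k<2: print(cam,nm,'none',g[win>0].min());continue
        i=1+st[1:,4].argmax();p=onplane(c,ce[i],.016)[:2];print(cam,nm,st[i],'rest x mm',round(((p-r[:2])@ex)*1e3,1))
"
```

```text
scene start [180 196  13  11  83] rest x mm -61.4
scene after drag [190 198  12  11  81] rest x mm -96.2
scene now [190 198  12  11  81] rest x mm -96.2
side start [287 277  19  12 139] rest x mm -61.6
side after drag [281 268  20  11 125] rest x mm -96.2
side now [281 268  20  11 122] rest x mm -96.1
```

```bash
python3 -c "
from workcell import *
print(finish_job())"
```

```text
the job is handed in; nothing more can be done
None
```

The job is handed in: the stop plate is fully back, the board was propped in the yellow bin and retaken by its upper edge, and it now leans heads outward in the rest with its foot against the plate; the bolts and carton still stand.

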